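Proof-load a brazed link on the bench pull tester

ROBOT

A 6-joint arm with a two-finger parallel gripper is mounted at the origin on a cart in front of the work surface, level with it; the furniture and walls round the work are solid. World frame = base frame: x ahead of the robot, y to its left, z up, the work surface at z = 0. Lengths are in mm, angles in rad, forces in N, time in s.
With the tool pointing down it reaches from about 350 to 975 mm from the base axis. Payload 7.1 kg.
Tool frame: the origin (TCP) lies at the very end of the fingers, on their centre line; the grasp point (between the pads) lies 19 mm behind it; y points along the fingers, x is the direction in which the jaws open and shut, and the axes are right-handed (so a half turn about y gives the same grasp; the last joint's range is limited). The gripper opens to 88 mm and grips with 3 to 60 N. Pads are 20 mm wide; open, the fingers measure 115 mm over their backs; the gripper's body (75 mm by 178 mm) begins 61 mm behind the grasp point.
Start: joints at [-1.3, 0.423, 1.63, -0, 1.089, -0.019], TCP at [178.618, -598.916, 195.575] pointing down, gripper open.
Joint ranges: [-3, 3], [-0.9, 2.11], [0.09, 2.58], [-1.31, 4.45], [0.11, 2.69], [-2.54, 2.54]. Speed limits (rad/s): [2.39, 2.39, 3.01, 3.14, 3.14, 3.14].

INTERFACE

Orientations are given as a rotation vector (axis times angle).
In Python, from workcell import ctrl gives the robot as it stands. The module is installed in compiled form; this text tells all that it offers.
- The arm moves only by the tool jog_arm, never from a script. Its argument "steps" is a list of rows, each an object with "turn": the turn, a rotation vector about the world's x, y, z scaled (see below), a list of three; "dp": the shift along the world's x, y, z scaled (see below), a list of three; "claw": the opening, from 0 (shut) to 1 (fully open). In form: [{"turn": [wx, wy, wz], "dp": [x, y, z], "claw": claw}, ...]. A call has 1 to 12 rows; each row is the pose to reach, as a shift and turn from the pose measured when the call began, turning the shorter way round; what a row does not reach only later rows make up. The controller multiplies each number of a shift by 80 mm and each number of a turn by pi rad. A row lasts 1/12 s, in which the tool goes at most 41.7 mm and 7.16 degrees, less where a joint would pass 70% of its speed; a pose out of reach is approached as far as the arm can. A call with a number of a shift or a turn outside -1 to 1 is refused whole. A call with a gripper value outside its range is refused whole. The fingers move at their own pace and stop on an object; the grip force is fixed at half the most. Time passes only in rows, so rows that repeat a pose let the fingers close. It gives the time, the measured TCP pose, the force and the opening at its end, in the units of the state.
- ctrl.get_obs(): the state, without advancing time (a new reading comes with each control period).
- ctrl.get_image(name): name is "side" or "top" or "wrist"; returns a dict with "img" (384x512x3 uint8, red, green, blue), "range_z" (384x512 float32, mm along the optical axis (not along the pixel's ray), 0 where there is no reading), "fovy" (degrees; the focal length in pixels is half the picture's height over the tangent of half this angle, whatever the lens; pixels are square), "cx", "cy" (the principal point, pixels), "dist_coeffs" ([k1, k2, p1, p2, k3] as OpenCV has them; the pictures are not rectified), "camera_from_world" (4x4, takes a point from world to camera coordinates); the wrist camera has in their place "hand_eye" (4x4, takes a point from camera to tool coordinates, whose origin is the TCP and whose axes are the tool frame's). Camera axes: x right, y down, z forward; pixel columns grow to the right and rows downward; lengths in mm; the calibration is good to about 2 mm. A picture is of the moment at which its call begins: read the wrist's pose just before it.
- ctrl.close_job(): hands the job in, once; it reports no verdict.
The state is a dict: "t": time; "qpos": joint angles; "qvel": joint speeds; "joint_torque": joint torques, N m; "ee_pos": TCP position; "orientation": TCP orientation; "ft_force": force on the tool from outside, world axes, zero at the start; "moment": the same for the moment, N m; "width": finger opening in mm.
Only numpy, scipy, OpenCV 4.12 (cv2) and the standard library are available. Lean on these libraries where they do the work, as an engineer would, in place of code of your own. Each camera call takes 0.05 s, during which the arm holds its last target.

TASK

Proof-load the longer of the two brazed steel links: pick it up, put one of its ends over the tester's upright hook so that the end lies behind the post and under the hook's bill, and with the link draw the sprung drawbar out of its housing until the pointer on top stands in line with the clamped set-mark, without overshooting it. The job ends holding: finish with the link still in the gripper, level and pulling on the hook, the pointer steady on the mark and the gripper touching no part of the drawbar itself. Leave the shorter link and the other things on the bench where they lie.

Things in the scene. Friction and masses are not known exactly. Their poses are not given: they have to be found in the camera images.
- tester: Bench pull tester, screwed down: steel foot 172 x 74 x 8 mm, aluminium spring housing 40 mm wide with its top at z 50 mm, front plate 50 mm wide, 56 mm high. Origin: on the worktop under the drawbar's axis. Own +x points to its rear; the drawbar comes out of the front towards -x. Along x: front of the brass bush -37 mm, front plate -33 to -18 mm, foot -45 to 127 mm.
- drawbar: The tester's sprung drawbar with hook and pointer. It slides only to the tester's -x, 0 to 60 mm; the spring draws it home. Pull needed: 3.5 N to start, plus 2.5 N per 10 mm (10 to 15 N at the set-mark). Its frame is the tester's when home and moves with it.
- hook (a point): Foot of the hook's post, on the hook block (34 x 22 mm, top at z 38 mm; rod behind it 12 mm thick, top at z 36 mm); axes as tester's. Post: 10 mm round, 18 mm high. On it a bill 12 mm wide, z 56 to 64 mm, from 7 mm in front of the post's axis to 22 mm behind it (+x), so 18 mm are free under the bill; from its tip to the bush 30 mm are open above the rod (at home).
- pointer (a point): The slot's middle at the black pointer blade (16 x 2.5 mm) that rides in the slot on top of the housing, at z 53 mm, moving with the drawbar; axes as the tester's.
- set_mark: Set-mark: dark steel saddle, 11 mm wide, clamped over the housing's edge opposite the scale with a brass thumbscrew (does not move), its tip pointing at the slot. Origin: housing's top, middle of the slot, abreast of the tip; axes as tester's. Pointer in line: its x in this frame is 0; at home it stands 25 to 45 mm to its +x (behind).
- long_link: The longer link: oblong, of 10 mm round steel bar, straight sides and round ends, 130 x 48 mm outside, opening 110 x 28 mm, 10 mm thick, about 0.17 kg, a brazed seam in one side; lies flat on a 2 mm leather offcut at the start. Origin: centre of its underside; x along its length, z up. Both ends are alike; the straight sides run 41 mm either way from the middle.
- long_link_end_a (a point): Centre of the bar at the tip of the long link's +x round end (60 mm from its middle, 5 mm above its underside).
- long_link_end_b (a point): The same at its -x end.
- short_link: The shorter link of the same make, 85 x 48 x 10 mm, lying flat; to be left alone. Origin: centre of its underside, x along its length.
- chasing_hammer: Bystander: chasing hammer with wooden handle and small steel head, 68 x 258 x 28 mm; origin under its middle.
- caliper: Bystander: digital caliper lying flat, 66 x 179 x 11 mm; origin under its middle.
- needle_file: Bystander: needle file with plastic handle, at the front edge, 9 x 158 x 8 mm; origin under its middle.
- ring_clamp: Bystander: wooden ring clamp, 24 x 120 x 24 mm; origin under its middle.

How it is judged (in metres and radians):
On the way:
1. one end of the long link lies behind the hook's post and under its bill, the link level and reaching out to the front (((x of long_link_end_a in the frame of hook between 0.003 and 0.03 m and y of long_link_end_a in the frame of hook between -0.012 and 0.012 m and z of long_link_end_a in the frame of hook between 0 and 0.02 m) or (x of long_link_end_b in the frame of hook between 0.003 and 0.03 m and y of long_link_end_b in the frame of hook between -0.012 and 0.012 m and z of long_link_end_b in the frame of hook between 0 and 0.02 m)) and x of long_link in the frame of hook below -0.02 m and angle between long_link's own z axis and vertical below 0.35 rad), for 0.2 s.
At the end, for the whole second after the job is handed in: The gripper holds the long link level (within 20 degrees), over 30 mm above the worktop, one end behind the hook's post and under its bill, pulling with over 5 N; the pointer rests within 3 mm of the set-mark; the gripper does not touch the drawbar (all of step 1 and x of pointer in the frame of set_mark between -0.003 and 0.003 m and contact force between long_link and drawbar above 5 N and contact force between the fingers and long_link above 3 N and contact force between each of the arm, the fingers and drawbar below 0.5 N and height (world z) of long_link above 0.03 m and linear speed of drawbar below 0.01 m/s); the arm keeps its last pose, push and grip.
It fails at once if the pointer is pulled more than 6 mm past the set-mark (x of pointer in the frame of set_mark below -0.006 m).
It fails at once if the short link is disturbed (moved over 20 mm) (distance of short_link from where it was at the start of the episode above 0.02 m).
It fails at once if another thing on the bench is disturbed (moved over 30 mm) (distance of any of chasing_hammer, caliper, needle_file, ring_clamp from where it was at the start of the episode above 0.03 m).
It also fails if it takes over 42 s, if anything falls off the work surface, if the arm or the gripper's body presses on something with over 40 N, if the wrist force passes 120 N, or if a joint passes its speed limit or range.

## Working session

There is one attempt and no reset: what is moved stays moved. The work goes in short steps, Python scripts to look and compute and a tool call to move; the robot and the scene stay as the last step left them, time stands still between calls to the robot, and variables do not carry over. Pictures are saved under pics/ and viewed, and the job is handed in when it is done.

Besides the shell and the picture viewer there is one more tool, called as a command line: name --argument value ..., lists and objects as JSON in quotes. jog_arm: Moves the arm, as the interface text tells. Its arguments: {"type":"object","properties":{"steps":{"type":"array","items":{"type":"object","properties":{"turn":{"type":"array","items":{"type":"number"}},"dp":{"type":"array","items":{"type":"number"}},"claw":{"type":"number"}}}}},"required":["steps"]}

```bash
mkdir -p pics; ls; cat > h.py <<'E'
import numpy as np, cv2, pickle
from workcell import ctrl
from scipy.spatial.transform import Rotation as R
def grab(name,fn):
    o=ctrl.get_obs(); d=ctrl.get_image(name); d['obs']=o
    pickle.dump(d,open(f'pics/{fn}.pkl','wb')); cv2.imwrite(f'pics/{fn}.png',d['img'][:,:,::-1]); return d
def K(d):
    f=d['img'].shape[0]/2/np.tan(np.radians(d['fovy'])/2)
    return np.array([[f,0,d['cx']],[0,f,d['cy']],[0,0,1.]])
def wfc(d):
    if 'camera_from_world' in d: return np.linalg.inv(np.array(d['camera_from_world']))
    T=np.eye(4);T[:3,:3]=R.from_rotvec(d['obs']['orientation']).as_matrix();T[:3,3]=d['obs']['ee_pos']
    return T@np.array(d['hand_eye'])
def ray(d,px):
    u=cv2.undistortPoints(np.array(px,float).reshape(-1,1,2),K(d),np.array(d['dist_coeffs'],float)).reshape(-1,2)
    T=wfc(d); v=np.c_[u,np.ones(len(u))]@T[:3,:3].T
    return T[:3,3],v
def onz(d,px,z):
    c,v=ray(d,px); return c+v*((z-c[2])/v[:,2])[:,None]
def proj(d,P):
    T=np.linalg.inv(wfc(d)); r,_=cv2.Rodrigues(T[:3,:3])
    return cv2.projectPoints(np.array(P,float).reshape(-1,1,3),r,T[:3,3],K(d),np.array(d['dist_coeffs'],float))[0].reshape(-1,2)
def cloud(d,px):
    c,v=ray(d,px); p=np.array(px).astype(int); z=d['range_z'][p[:,1],p[:,0]]; return c+v*z[:,None]
def load(fn): return pickle.load(open(f'pics/{fn}.pkl','rb'))
E
python3 - <<'E'
from h import *
for n in ['top','side','wrist']:
    d=grab(n,n+'0'); print(n,d['fovy'],d['cx'],d['cy'],d['dist_coeffs'],wfc(d).round(2).tolist())
print(ctrl.get_obs())
E
```

```text
pics
top 46.750951507408246 249.9564976984301 197.41113781750474 [-0.11233408  0.          0.          0.          0.        ] [[-0.01, -0.98, 0.21, 317.25], [-1.0, 0.01, -0.01, -139.4], [0.0, -0.21, -0.98, 1145.34], [0.0, 0.0, 0.0, 1.0]]
side 56.882331210925564 254.0386336049223 190.29458850216324 [-0.0650268  0.         0.         0.         0.       ] [[-0.85, 0.4, -0.33, 802.9], [0.52, 0.67, -0.53, 288.24], [0.01, -0.63, -0.78, 741.45], [0.0, 0.0, 0.0, 1.0]]
wrist 66.9564969927194 252.28967404462207 190.97150366102144 [-0.0355499  0.         0.         0.         0.       ] [[0.29, -0.92, -0.25, 248.72], [-0.96, -0.28, -0.07, -577.12], [-0.0, 0.26, -0.96, 383.3], [0.0, 0.0, 0.0, 1.0]]
{'t': 0.15, 'qpos': array([-1.29998883e+00,  4.23661926e-01,  1.63047038e+00,  7.11048312e-07,
        1.08863750e+00, -1.89927460e-02]), 'qvel': array([ 0.00062462, -0.00193735, -0.00243471,  0.00076692, -0.00065099,
       -0.00106124]), 'joint_torque': array([ 1.13807971e-04, -5.44990075e+01, -2.73920560e+01,  6.43384201e-02,
        2.04505271e-02, -8.94960795e-05]), 'ee_pos': array([ 178.50812372, -598.49151296,  194.99972858]), 'orientation': array([-1.33172514,  0.99377893, -0.99223371]), 'ft_force': array([-0.16126711, -0.03346152,  0.2727437 ]), 'moment': array([-0.03881738,  0.00102495,  0.00587399]), 'width': 87.76740688463626}
```

View pics/top0.png

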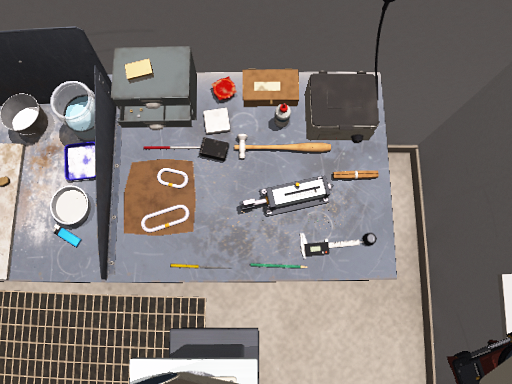

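View pics/side0.png

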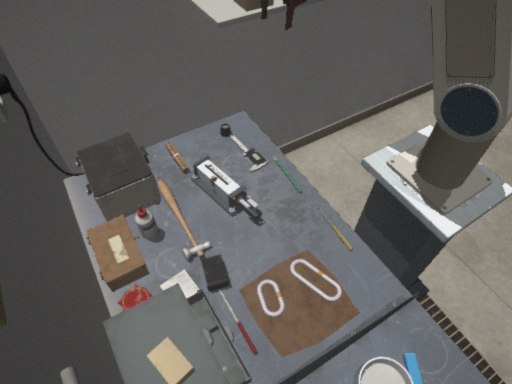

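View pics/wrist0.png

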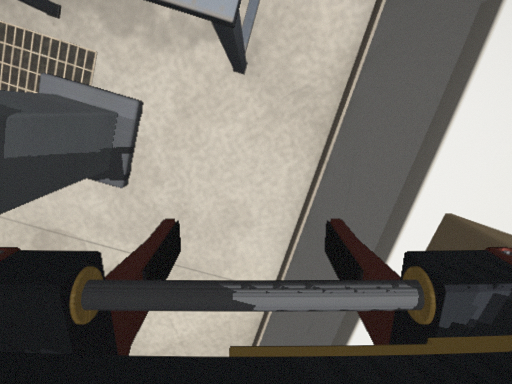

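```bash
python3 - <<'E'
from h import *
t=load('top0');s=load('side0')
a=cv2.resize(t['img'][140:260,110:350],None,fx=3.3,fy=3.3,interpolation=cv2.INTER_CUBIC)
cv2.imwrite('pics/tz.png',a[:,:,::-1])
a=cv2.resize(s['img'][140:320,160:360],None,fx=3.3,fy=3.3,interpolation=cv2.INTER_CUBIC)
cv2.imwrite('pics/sz.png',a[:,:,::-1])
for n,d,roi in [('top',t,(120,155,200,240)),('side',s,(240,240,360,350))]:
    im=d['img'].astype(int); m=((im.min(2)>150)).astype(np.uint8)
    M=np.zeros_like(m);x0,y0,x1,y1=roi;M[y0:y1,x0:x1]=m[y0:y1,x0:x1]
    M=cv2.morphologyEx(M,cv2.MORPH_CLOSE,np.ones((5,5),np.uint8))
    cs,_=cv2.findContours(M,cv2.RETR_EXTERNAL,cv2.CHAIN_APPROX_NONE)
    for c in cs:
        if len(c)<25: continue
        p=c.reshape(-1,2); 
        for z in (7,):
            w=onz(d,p,z); r=cv2.minAreaRect(w[:,:2].astype(np.float32)); print(n,len(p),p.mean(0),r, w[:,2].mean())
        cl=cloud(d,p); print(' depth z',np.median(cl[:,2]))
E
```

```text
top 110 [164.71818182 218.03636364] ((504.5103454589844, 76.94459533691406), (46.36183166503906, 128.23019409179688), 18.234302520751953) 7.0
 depth z 10.346051637016899
top 59 [120.98305085 209.25423729] ((529.3413696289062, 193.38418579101562), (75.21576690673828, 5.392393589019775), 2.770366668701172) 7.0
 depth z 0.10249852384845326
top 74 [172.40540541 177.44594595] ((613.2322387695312, 60.06854248046875), (83.8207778930664, 46.6790771484375), 75.1944351196289) 7.0
 depth z 10.038439377279133
top 129 [194.96899225 176.66666667] ((608.6102905273438, -5.527961730957031), (139.04244995117188, 44.150691986083984), 17.44999122619629) 7.0
 depth z -1.0002307781687705
side 152 [269.57894737 297.23684211] ((612.957275390625, 58.51785659790039), (81.98197937011719, 45.55028533935547), 75.92971801757812) 7.0
 depth z 10.47057990343319
side 209 [315.36363636 279.27272727] ((504.2314453125, 74.64081573486328), (46.26371765136719, 126.76411437988281), 18.013946533203125) 7.0
 depth z 10.417749875726827
```

View pics/tz.png

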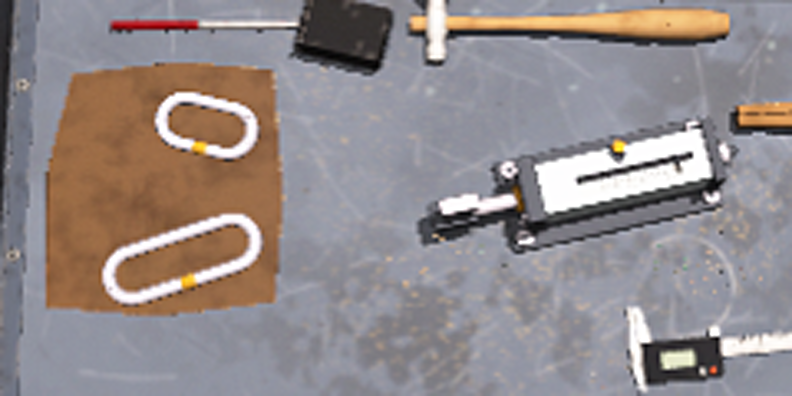

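View pics/sz.png

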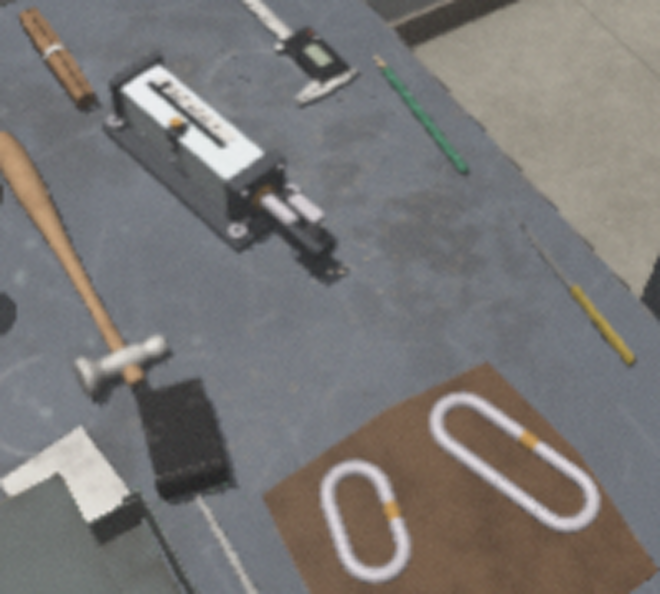

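```bash
python3 - <<'E'
from h import *
t=load('top0');s=load('side0')
def tz(p): return np.array(p)/3.3+[110-.35,140-.35]
def sz(p): return np.array(p)/3.3+[160-.35,140-.35]
print('bush/plate',onz(t,tz([(518,200)]),40), 'rear end',onz(t,tz([(712,155)]),50),'hook',onz(t,tz([(455,205)]),64))
print('slot ends',onz(t,tz([(580,181),(690,154)]),50),'brass',onz(t,tz([(619,147)]),55))
print('side slot', onz(s,sz([(226,146),(155,84)]),50), 'hook',onz(s,sz([(303,208)]),64))
o=ctrl.get_obs(); Rm=R.from_rotvec(o['orientation']).as_matrix(); print(Rm.round(3))
print(np.array(load('wrist0')['hand_eye']).round(3))
E
```

```text
bush/plate [[ 542.09741648 -187.83585623   40.        ]] rear end [[ 573.93509003 -337.68284702   50.        ]] hook [[ 533.84942478 -139.30932164   64.        ]]
slot ends [[ 554.42686776 -235.15387428   50.        ]
 [ 574.87812778 -320.65858161   50.        ]] brass [[ 579.70742374 -265.3884757    55.        ]]
side slot [[ 553.41485067 -232.41454078   50.        ]
 [ 571.21678888 -318.4609392    50.        ]] hook [[ 538.78008009 -142.32638599   64.        ]]
[[ 0.286 -0.     0.958]
 [-0.958  0.001  0.286]
 [-0.001 -1.     0.   ]]
[[ 1.00000e+00  1.00000e-03  0.00000e+00 -5.87000e-01]
 [-0.00000e+00 -2.64000e-01  9.64000e-01 -1.88402e+02]
 [ 1.00000e-03 -9.64000e-01 -2.64000e-01  7.33990e+01]
 [ 0.00000e+00  0.00000e+00  0.00000e+00  1.00000e+00]]
```

jog_arm --steps '[{"dp":[0.93,0.94,0],"turn":[0,0,0.0965],"claw":1},{"dp":[0.93,0.94,0],"turn":[0,0,0.0965],"claw":1},{"dp":[0.93,0.94,0],"turn":[0,0,0.0965],"claw":1}]'

```text
t: 0.4
ee_pos: [254.2, -520.6, 194.4]
orientation: [-1.432, 0.759, -0.756]
ft_force: [-0.9, 0.7, 0.1]
width: 87.7
```

jog_arm --steps '[{"dp":[1,1,0],"turn":[0,0,0.1],"claw":1},{"dp":[1,1,0],"turn":[0,0,0.1],"claw":1},{"dp":[1,1,0],"turn":[0,0,0.1],"claw":1}]'

```text
t: 0.65
ee_pos: [335.4, -438.4, 194.2]
orientation: [-1.507, 0.512, -0.507]
ft_force: [0.4, -1.1, 0.4]
width: 87.7
```

jog_arm --steps '[{"dp":[1,1,0],"turn":[0,0,0.1],"claw":1},{"dp":[1,1,0],"turn":[0,0,0.1],"claw":1},{"dp":[1,1,0],"turn":[0,0,0.1],"claw":1}]'

```text
t: 0.9
ee_pos: [416.8, -356.1, 194.1]
orientation: [-1.552, 0.261, -0.256]
ft_force: [0.2, -0.4, -0.5]
width: 88.0
```

jog_arm --steps '[{"dp":[1,1,0],"turn":[0,0,0.1],"claw":1},{"dp":[1,1,0],"turn":[0,0,0.1],"claw":1},{"dp":[1,1,0],"turn":[0,0,0.1],"claw":1}]'

```text
t: 1.15
ee_pos: [498.4, -273.8, 194.0]
orientation: [-1.568, 0.01, -0.004]
ft_force: [-0.1, 0.0, 0.0]
width: 87.6
```

jog_arm --steps '[{"dp":[0.66,0.63,-0.5],"turn":[0,0,0.075],"claw":1},{"dp":[0.66,0.63,-0.5],"turn":[0,0,0.075],"claw":1},{"dp":[0.66,0.63,-0.5],"turn":[0,0,0.075],"claw":1},{"dp":[0.66,0.63,-0.5],"turn":[0,0,0.075],"claw":1}]'

```text
t: 1.48
ee_pos: [551.2, -221.5, 152.4]
orientation: [-1.56, -0.175, 0.185]
ft_force: [0.3, -0.7, 0.2]
width: 87.7
```

```bash
python3 - <<'E'
from h import *
d=grab('wrist','w1');print(d['obs']['ee_pos'],d['obs']['qpos'])
a=cv2.resize(d['img'][:300,90:410],None,fx=2,fy=2,interpolation=cv2.INTER_CUBIC)
cv2.imwrite('pics/w1z.png',a[:,:,::-1])
E
```

```text
[ 551.21109285 -221.4749724   152.36205403] [-4.02079215e-01  4.33830155e-01  1.72713799e+00 -1.89632120e-05
  9.88120985e-01 -6.31365198e-01]
```

View pics/w1z.png

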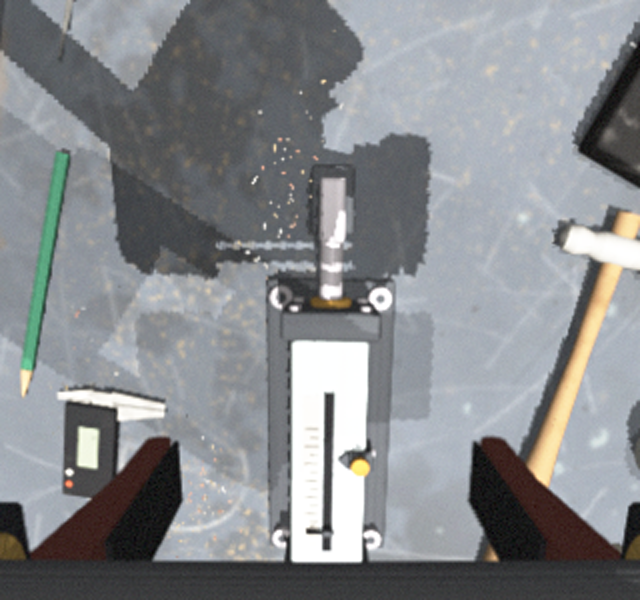

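```bash
python3 - <<'E'
from h import *
d=load('w1')
a=cv2.resize(d['img'][190:282,225:285],None,fx=8,fy=8,interpolation=cv2.INTER_NEAREST)
b=cv2.resize(d['img'][75:165,225:285],None,fx=8,fy=8,interpolation=cv2.INTER_NEAREST)
cv2.imwrite('pics/w1a.png',a[::-1][::-1][:600,:,::-1][:, :]);
cv2.imwrite('pics/w1a.png',cv2.resize(a,None,fx=.8,fy=.8,interpolation=cv2.INTER_AREA)[:,:,::-1]);cv2.imwrite('pics/w1b.png',cv2.resize(b,None,fx=.8,fy=.8,interpolation=cv2.INTER_AREA)[:,:,::-1])
E
```

```text
(no output)
```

View pics/w1a.png

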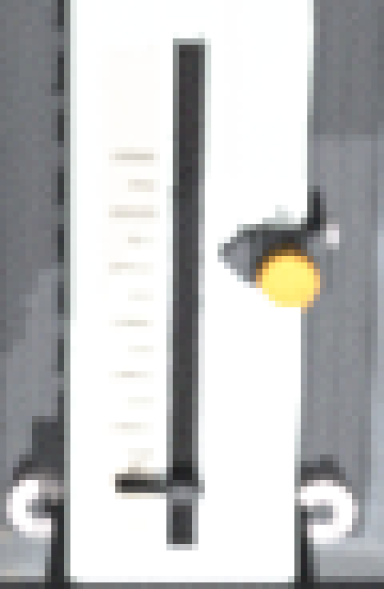

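View pics/w1b.png

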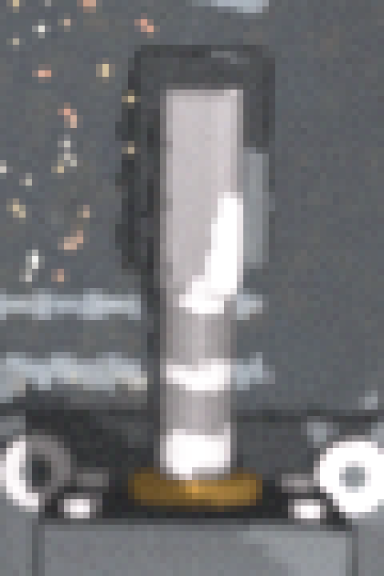

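```bash
cat >> h.py <<'E'
def cz(p,s,o): return np.array(p,float)/s+np.array(o)-.5
E
python3 - <<'E'
from h import *
d=load('w1')
pa=cz([(183,484),(222,250),(188,40),(181,546),(140,155)],6.4,(225,190))
for z in (50,53,55): print(z,onz(d,pa,z).round(1).tolist())
pb=cz([(200,90),(196,301),(196,473),(160,301),(242,90),(235,301),(162,90)],6.4,(225,75))
print('bill',onz(d,pb,64).round(1).tolist())
print(cloud(d,np.round(np.r_[pa,pb])).round(1).tolist())
# z range along hook
c=[(255,y) for y in range(78,150,3)]
print(cloud(d,np.array(c)).round(0).tolist())
E
```

```text
50 [[573.9, -311.1, 50.0], [570.2, -266.7, 50.0], [556.2, -232.2, 50.0], [576.4, -323.1, 50.0], [553.0, -253.4, 50.0]]
53 [[573.5, -309.4, 53.0], [569.9, -265.5, 53.0], [556.0, -231.4, 53.0], [576.0, -321.3, 53.0], [552.8, -252.3, 53.0]]
55 [[573.3, -308.3, 55.0], [569.6, -264.7, 55.0], [555.8, -230.8, 55.0], [575.7, -320.1, 55.0], [552.7, -251.6, 55.0]]
bill [[533.6, -129.6, 64.0], [539.8, -158.1, 64.0], [545.6, -182.4, 64.0], [534.7, -159.3, 64.0], [539.4, -128.2, 64.0], [545.4, -156.8, 64.0], [528.4, -130.8, 64.0]]
[[573.1, -308.3, 54.8], [569.9, -266.5, 51.8], [556.3, -232.4, 50.4], [576.9, -324.0, 48.6], [552.7, -253.7, 50.2], [534.0, -129.9, 64.0], [540.2, -159.4, 32.9], [546.3, -185.3, 35.4], [535.0, -161.7, -0.6], [539.3, -128.5, 62.8], [546.3, -158.1, 31.5], [527.9, -129.2, 37.1]]
[[530.0, -114.0, -1.0], [530.0, -117.0, -0.0], [532.0, -123.0, 37.0], [532.0, -126.0, 36.0], [533.0, -131.0, 63.0], [534.0, -133.0, 63.0], [534.0, -136.0, 63.0], [535.0, -138.0, 63.0], [536.0, -141.0, 62.0], [536.0, -144.0, 63.0], [537.0, -146.0, 63.0], [538.0, -149.0, 65.0], [538.0, -152.0, 63.0], [539.0, -154.0, 63.0], [539.0, -157.0, 64.0], [540.0, -160.0, 34.0], [541.0, -163.0, 34.0], [542.0, -166.0, 35.0], [542.0, -169.0, 36.0], [543.0, -172.0, 35.0], [544.0, -175.0, 36.0], [545.0, -178.0, 35.0], [545.0, -181.0, 37.0], [546.0, -184.0, 35.0]]
```

jog_arm --steps '[{"dp":[-0.16,0.98,0],"turn":[0,0,0.02],"claw":1},{"dp":[-0.16,0.98,0],"turn":[0,0,0.02],"claw":1}]'

```text
t: 1.7
ee_pos: [537.6, -146.0, 153.9]
orientation: [-1.557, -0.222, 0.229]
ft_force: [0.6, 0.8, 0.1]
width: 88.3
```

jog_arm --steps '[{"dp":[-0.16,1,0],"turn":[0,0,0.0],"claw":1},{"dp":[-0.16,1,0],"turn":[0,0,0],"claw":1}]'

```text
t: 1.87
ee_pos: [523.7, -66.0, 154.7]
orientation: [-1.558, -0.219, 0.225]
ft_force: [0.4, 0.1, 0.5]
width: 87.9
```

jog_arm --steps '[{"dp":[-0.16,1,0],"turn":[0,0,0.0],"claw":1},{"dp":[-0.16,1,0],"turn":[0,0,0],"claw":1}]'

```text
t: 2.03
ee_pos: [510.3, 14.0, 155.8]
orientation: [-1.559, -0.217, 0.22]
ft_force: [0.3, 0.7, 0.7]
width: 87.9
```

jog_arm --steps '[{"dp":[-0.16,1,0],"turn":[0,0,0.007],"claw":1},{"dp":[-0.16,1,0],"turn":[0,0,0.007],"claw":1},{"dp":[-0.16,1,0],"turn":[0,0,0.007],"claw":1},{"dp":[-0.16,1,0],"turn":[0,0,0.007],"claw":1}]'

```text
t: 2.37
ee_pos: [497.4, 94.4, 156.7]
orientation: [-1.557, -0.236, 0.238]
ft_force: [-0.2, 0.6, -0.3]
width: 88.0
```

```bash
python3 - <<'E'
from h import *
d=grab('wrist','w2');o=d['obs'];print(o['t'],o['ee_pos'],R.from_rotvec(o['orientation']).as_matrix().round(3).tolist())
im=d['img'].astype(int); m=((im.min(2)>150)).astype(np.uint8); m[275:]=0
m=cv2.morphologyEx(m,cv2.MORPH_CLOSE,np.ones((7,7),np.uint8))
cs,_=cv2.findContours(m,cv2.RETR_EXTERNAL,cv2.CHAIN_APPROX_NONE)
for c in cs:
    if len(c)<100: continue
    p=c.reshape(-1,2); w=onz(d,p,7); print(len(p),p.mean(0),p.min(0),p.max(0),cv2.minAreaRect(w[:,:2].astype(np.float32)))
    print(np.percentile(cloud(d,p)[:,2],[10,50,90]))
E
```

```text
2.3667 [497.35795941  94.44326403 156.67627953] [[0.955, -0.001, -0.297], [0.297, 0.001, 0.955], [-0.001, -1.0, 0.001]]
122 [343.19672131 211.81147541] [321 199] [360 231] ((619.7070922851562, 82.97937774658203), (35.85940933227539, 48.59776306152344), 85.43262481689453)
[ 0.49543542  8.36037289 10.45168686]
764 [415.67146597 169.63481675] [306  89] [511 274] ((667.147216796875, 120.6710433959961), (268.72955322265625, 199.6164093017578), 4.085141658782959)
[-1.12462429  0.51027961  4.22457752]
1120 [173.47767857 204.48839286] [ 0 85] [335 274] ((396.944580078125, 46.291839599609375), (440.77264404296875, 235.9817352294922), 17.475446701049805)
[-782.16988558   -1.00089336    8.06592467]
331 [456.70694864  43.58308157] [409   0] [505  91] ((665.5051879882812, 301.9967346191406), (92.2586898803711, 92.34228515625), 11.571953773498535)
[  0.35565648   8.21645265 127.68553645]
487 [339.08213552  24.20123203] [249   0] [419  69] ((529.5807495117188, 279.6827392578125), (171.1780242919922, 70.24417114257812), 7.916813373565674)
[ -1.16009588  23.81625377 112.78179314]
616 [100.63636364  32.70779221] [0 0] [209  68] ((297.9408264160156, 193.2099609375), (232.31898498535156, 68.2591781616211), 15.684040069580078)
[-783.48337979 -774.87117703    1.54577484]
```

View pics/w2.png

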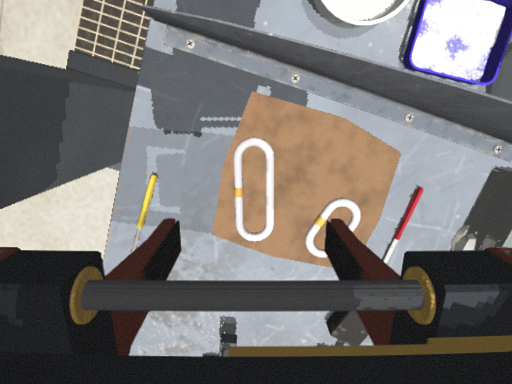

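```bash
python3 - <<'E'
from h import *
d=load('w2')
im=d['img'].astype(int); m=((im.min(2)>150)).astype(np.uint8); M=m*0; M[130:250,222:290]=m[130:250,222:290]
M=cv2.morphologyEx(M,cv2.MORPH_CLOSE,np.ones((9,9),np.uint8))
cs,_=cv2.findContours(M,cv2.RETR_EXTERNAL,cv2.CHAIN_APPROX_NONE)
c=max(cs,key=len);p=c.reshape(-1,2);
for z in (5,7,10):
  w=onz(d,p,z); print(cv2.minAreaRect(w[:,:2].astype(np.float32)))
inn=cloud(d,np.argwhere(m[130:250,222:290])[:,::-1]+[222,130]);print(np.percentile(inn[:,2],[5,50,75,95]))
# triangulate centre with the top view
t=load('top0'); 
def cen(d): pass
pc=[255.0,190.0]
print(p.min(0),p.max(0))
E
```

```text
((500.9611511230469, 70.96971893310547), (64.15640258789062, 150.7283172607422), 15.763652801513672)
((500.8180236816406, 71.51934814453125), (63.77919006347656, 149.8421173095703), 15.763644218444824)
((500.6031799316406, 72.3437728881836), (63.21333694458008, 148.5127716064453), 15.763647079467773)
[-1.1355743   9.98452496 10.83552807 11.80246317]
[222 130] [273 249]
```

```bash
python3 - <<'E'
from h import *
d=load('w2')
m=((d['img'].min(2)>190)|((d['img'][:,:,0]>180)&(d['img'][:,:,2]<90))).astype(np.uint8); M=m*0; M[130:250,222:290]=m[130:250,222:290]
n,l,st,_=cv2.connectedComponentsWithStats(M); k=1+np.argmax(st[1:,4]); print(st[k])
cs,_=cv2.findContours((l==k).astype(np.uint8),cv2.RETR_EXTERNAL,cv2.CHAIN_APPROX_NONE)
p=max(cs,key=len).reshape(-1,2)
for z in (5,7,10):
  w=onz(d,p,z); print(cv2.minAreaRect(w[:,:2].astype(np.float32)))
y,x=np.nonzero(l==k);print(np.percentile(cloud(d,np.c_[x,y])[:,2],[5,50,75,95]))
E
```

```text
[ 234  138   40  104 1590]
((506.7720947265625, 74.64387512207031), (46.85300064086914, 129.9253387451172), 18.428295135498047)
((506.5947265625, 75.17188262939453), (46.577510833740234, 129.16143798828125), 18.428298950195312)
((506.3287353515625, 75.96390533447266), (46.16431427001953, 128.0155487060547), 18.428268432617188)
[ 8.10529492 10.38300719 11.03642046 11.89209109]
```

jog_arm --steps '[{"dp":[0.04,-0.06,-1],"turn":[0,0,0.006],"claw":0.85},{"dp":[0.04,-0.06,-1],"turn":[0,0,0.006],"claw":0.85},{"dp":[0.04,-0.06,-1],"turn":[0,0,0.006],"claw":0.85}]'

```text
t: 2.67
ee_pos: [496.9, 85.4, 71.4]
orientation: [-1.556, -0.238, 0.256]
ft_force: [-1.1, -0.1, -0.3]
width: 75.0
```

jog_arm --steps '[{"dp":[0,0,-0.5],"turn":[0,0,0],"claw":0.85},{"dp":[0,0,-0.75],"turn":[0,0,0],"claw":0.85},{"dp":[0,0,-0.75],"turn":[0,0,0],"claw":0.85},{"dp":[0,0,-0.75],"turn":[0,0,0],"claw":0.85}]'

```text
t: 3.0
ee_pos: [497.0, 84.0, 12.0]
orientation: [-1.556, -0.235, 0.255]
ft_force: [-0.7, -0.1, 0.2]
width: 74.6
```

```bash
python3 - <<'E'
from h import *
d=grab('wrist','w3');o=d['obs'];print(o['t'],o['ee_pos'],o['ft_force'],R.from_rotvec(o['orientation']).as_matrix().round(3).tolist())
E
```

```text
3.0 [496.95591653  84.03230181  12.02627082] [-0.68418213 -0.06804707  0.21808579] [[0.951, -0.013, -0.307], [0.308, -0.002, 0.952], [-0.013, -1.0, 0.002]]
```

View pics/w3.png

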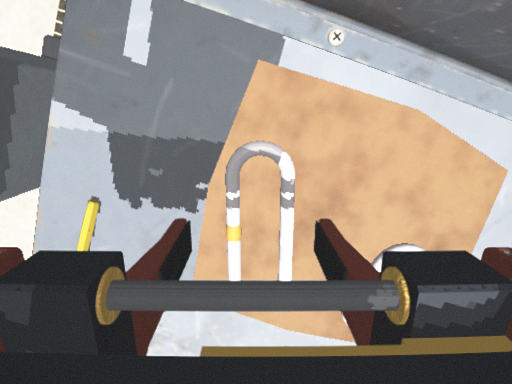

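jog_arm --steps '[{"dp":[0.05,0.07,-0.1],"turn":[0.0013,-0.004,0],"claw":0.85},{"dp":[0.05,0.07,-0.1],"turn":[0.0013,-0.004,0],"claw":0.85},{"dp":[0.05,0.07,-0.1],"turn":[0.0013,-0.004,0],"claw":0.85}]'

```text
t: 3.3
ee_pos: [503.4, 90.0, 7.0]
orientation: [-1.554, -0.25, 0.241]
ft_force: [0.3, -0.7, 0.3]
width: 74.3
```

jog_arm --steps '[{"dp":[-0.025,0,-0.045],"turn":[0,0,0],"claw":0.85},{"dp":[-0.025,0,-0.045],"turn":[0,0,0],"claw":0.85},{"dp":[-0.025,0,-0.045],"turn":[0,0,0],"claw":0.85}]'

```text
t: 3.55
ee_pos: [501.4, 90.0, 4.0]
orientation: [-1.554, -0.25, 0.241]
ft_force: [0.4, -0.3, -0.0]
width: 74.6
```

```bash
python3 - <<'E'
from h import *
o=ctrl.get_obs();print(o['t'],o['ee_pos'],o['ft_force'],R.from_rotvec(o['orientation']).as_matrix().round(3).tolist())
E
```

```text
3.55 [501.44342414  89.96196268   3.9814066 ] [ 0.4089479  -0.34146125 -0.03432441] [[0.951, 0.006, -0.308], [0.308, 0.003, 0.951], [0.006, -1.0, 0.001]]
```

Close, then lift.

jog_arm --steps '[{"dp":[0,0,0],"turn":[0,0,0],"claw":0.5},{"dp":[0,0,0],"turn":[0,0,0],"claw":0.4},{"dp":[0,0,0],"turn":[0,0,0],"claw":0.3},{"dp":[0,0,0],"turn":[0,0,0],"claw":0.2},{"dp":[0,0,0],"turn":[0,0,0],"claw":0.2},{"dp":[0,0,0],"turn":[0,0,0],"claw":0.2}]'

```text
t: 4.05
ee_pos: [501.4, 90.0, 3.9]
orientation: [-1.554, -0.25, 0.241]
ft_force: [-0.9, -0.4, 0.2]
width: 38.1
```

jog_arm --steps '[{"dp":[0,0,0.3],"turn":[0,0,0],"claw":0.2},{"dp":[0,0,0.6],"turn":[0,0,0],"claw":0.2},{"dp":[0,0,1],"turn":[0,0,0],"claw":0.2},{"dp":[0,0,1],"turn":[0,0,0],"claw":0.2},{"dp":[0,0,1],"turn":[0,0,0],"claw":0.2}]'

```text
t: 4.47
ee_pos: [502.8, 90.2, 85.4]
orientation: [-1.554, -0.253, 0.238]
ft_force: [-0.4, 1.0, 0.6]
width: 17.4
```

```bash
python3 - <<'E'
from h import *
d=grab('wrist','w4');o=d['obs'];print(o['t'],o['ee_pos'],o['ft_force'],o['width'],R.from_rotvec(o['orientation']).as_matrix().round(3).tolist())
E
```

```text
4.4667 [502.75145661  90.22404349  85.42895157] [-0.41953726  1.04345197  0.58041286] 17.412728119842257 [[0.951, 0.009, -0.308], [0.308, 0.004, 0.951], [0.01, -1.0, 0.001]]
```

View pics/w4.png

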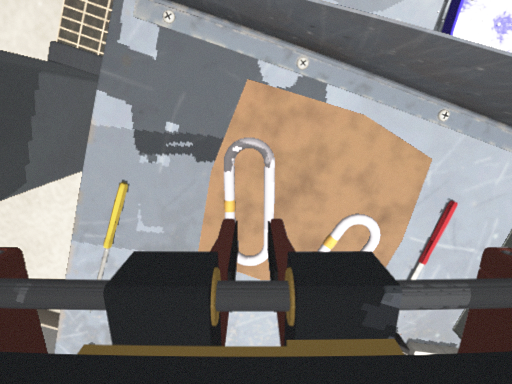

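```bash
cat >> h.py <<'E'
def link(d,roi,zs=(7,),thr=190):
    x0,y0,x1,y1=roi
    im=d['img'].astype(int)
    m=((im.min(2)>thr)|((im[:,:,0]>180)&(im[:,:,2]<90))).astype(np.uint8); M=m*0; M[y0:y1,x0:x1]=m[y0:y1,x0:x1]
    M=cv2.morphologyEx(M,cv2.MORPH_CLOSE,np.ones((3,3),np.uint8))
    n,l,st,_=cv2.connectedComponentsWithStats(M); k=1+np.argmax(st[1:,4]); print(st[k])
    cs,_=cv2.findContours((l==k).astype(np.uint8),cv2.RETR_EXTERNAL,cv2.CHAIN_APPROX_NONE)
    p=max(cs,key=len).reshape(-1,2)
    for z in zs: print(z,cv2.minAreaRect(onz(d,p,z)[:,:2].astype(np.float32)))
    y,x=np.nonzero(l==k);print(np.percentile(cloud(d,np.c_[x,y])[:,2],[5,25,50,75,95]))
E
python3 - <<'E'
from h import *
for n,roi in (('top',(130,195,200,240)),('side',(280,250,350,310))):
    d=grab(n,n+'1'); link(d,roi,thr=150)
print(ctrl.get_obs()['t'])
d=load('w4'); print(onz(d,[(250,140),(252,263),(225,190),(274,190)],10))
t=load('top1');a=cv2.resize(t['img'][130:270,100:260],None,fx=4,fy=4,interpolation=cv2.INTER_CUBIC);cv2.imwrite('pics/t1z.png',a[:,:,::-1])
s=load('side1');a=cv2.resize(s['img'][180:340,230:400],None,fx=3.5,fy=3.5,interpolation=cv2.INTER_CUBIC);cv2.imwrite('pics/s1z.png',a[:,:,::-1])
# finger tips depth in w3 (at z 12) 
d=load('w3')
for px in [(185,222),(320,222),(180,225),(325,225),(186,230),(318,230)]: print(px,cloud(d,np.array([px]))[0].round(1))
E
```

```text
[160 205  29  23 196]
7 ((512.5772705078125, 53.79460144042969), (45.52531433105469, 79.20681762695312), 18.235008239746094)
[ 5.99542835  8.63853553 10.05333306 11.67718403 14.33675839]
[290 260  37  39 180]
7 ((525.1851196289062, 69.15348815917969), (26.06182289123535, 110.19841766357422), 3.618856191635132)
[ 8.19186943  9.84388448 10.6310399  11.82590302 13.20467462]
4.6167
[[487.9002449  135.94575403  10.        ]
 [527.72354376  19.18546375  10.        ]
 [479.83328337  84.36038063  10.        ]
 [523.77245905  98.49370436  10.        ]]
(185, 222) [458.   83.5  44.8]
(320, 222) [532.4 107.1  42.6]
(180, 225) [456.6  83.6  50.8]
(325, 225) [533.4 108.4  49.4]
(186, 230) [460.3  80.8  48.7]
(318, 230) [531.7 103.5  46.9]
```

View pics/t1z.png

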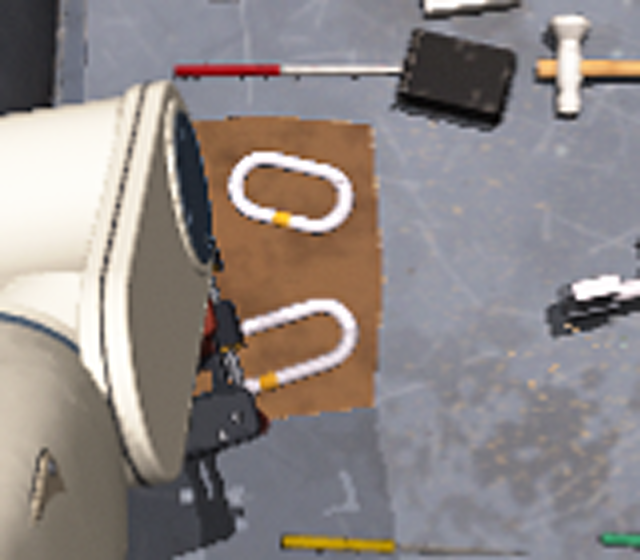

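View pics/s1z.png

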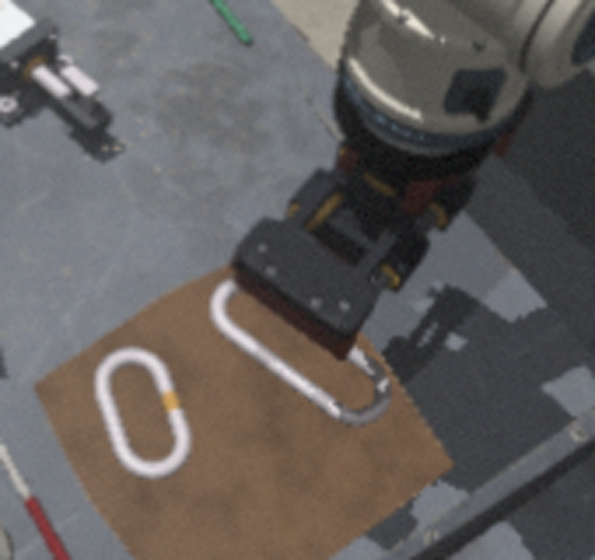

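```bash
python3 - <<'E'
from h import *
d=load('w4')
yy,xx=np.mgrid[200:285:1,215:295:1]; px=np.c_[xx.ravel(),yy.ravel()]
c=cloud(d,px); Rm=R.from_rotvec(d['obs']['orientation']).as_matrix(); tl=(c-d['obs']['ee_pos'])@Rm
k=(tl[:,1]<70)&(tl[:,1]>-120)
k&=tl[:,1]<40
for r in range(205,285,5):
    q=(px[:,1]==r)
    print(r,[f"{a:.0f},{b:.0f},{e:.0f}" for a,b,e in tl[q][::8]])
s=load('side1')
yy,xx=np.mgrid[225:290,290:345]; px=np.c_[xx.ravel(),yy.ravel()]; c=cloud(s,px); im=s['img'][px[:,1],px[:,0]].astype(int)
red=(im[:,0]>im[:,2]+20)&(im[:,0]<130)&(c[:,2]>30); print(np.c_[px[red],c[red].round(0)][::6])
E
```

```text
205 ['-36,85,-17', '-27,84,-16', '-19,73,-13', '-12,84,-16', '-4,84,-16', '4,84,-16', '12,85,-17', '19,75,-13', '28,86,-17', '36,86,-17']
210 ['-36,84,-21', '-28,84,-22', '-19,74,-18', '-12,85,-22', '-4,84,-21', '4,85,-22', '12,85,-22', '19,75,-18', '28,85,-22', '36,85,-22']
215 ['-36,84,-27', '-28,85,-27', '-19,74,-23', '-12,84,-27', '-4,85,-27', '4,85,-27', '12,85,-27', '19,75,-23', '28,87,-28', '36,85,-27']
220 ['-36,85,-33', '-16,-30,12', '-11,-30,12', '-12,83,-32', '-4,85,-32', '4,85,-32', '12,86,-33', '12,-31,12', '17,-31,12', '36,85,-33']
225 ['-36,84,-38', '-15,-39,13', '-11,-38,12', '-12,85,-38', '-4,85,-38', '4,85,-38', '12,86,-38', '12,-38,12', '16,-38,12', '36,85,-38']
230 ['-36,84,-43', '-15,-44,12', '-10,-46,12', '-12,85,-43', '-4,85,-43', '4,85,-43', '12,85,-43', '11,-42,11', '15,-46,13', '37,85,-43']
235 ['-37,85,-49', '-14,-52,12', '-10,-49,11', '-12,84,-48', '-4,84,-49', '4,84,-49', '12,85,-49', '11,-48,10', '15,-52,12', '19,-52,12']
240 ['-37,85,-54', '-13,-57,12', '-9,-58,12', '-12,85,-54', '-4,85,-54', '4,84,-54', '12,84,-54', '11,-54,11', '14,-59,13', '18,-57,12
[... 877 characters left out ...]
96', '-4,87,-96', '4,85,-95', '13,85,-95', '10,-67,-2', '11,-88,12', '11,-118,30']
280 ['-9,-124,32', '-7,-118,28', '-5,-119,29', '-3,-118,28', '-1,-117,28', '2,-119,29', '4,-119,29', '6,-118,28', '8,-118,29', '11,-118,28']
[[336. 231. 510.  88. 228.]
 [339. 234. 509.  96. 228.]
 [324. 237. 532.  85. 223.]
 [324. 238. 533.  86. 221.]
 [323. 239. 535.  86. 221.]
 [324. 240. 533.  87. 218.]
 [320. 242. 544.  89. 223.]
 [319. 244. 540.  85. 206.]
 [296. 257. 592.  88. 215.]
 [342. 258. 526. 128. 211.]
 [343. 260. 524. 131. 206.]
 [300. 264. 585.  94. 192.]
 [308. 269. 579. 109. 193.]
 [316. 274. 574. 124. 196.]
 [331. 277. 560. 144. 203.]
 [328. 279. 572. 147. 216.]
 [292. 282. 803. 288. 741.]]
```

```bash
python3 - <<'E'
from h import *
s=load('side1')
px=np.array([(x,y) for y in range(268,290,2) for x in (322,326,329,332)]); c=cloud(s,px)
for p,q in zip(px,c): print(p,q.round(0),s['img'][p[1],p[0]],end=' | ')
# where would the TCP project
print(proj(s,[load('w4')['obs']['ee_pos'],load('w4')['obs']['ee_pos']+np.array([0,0,30])]))
E
```

```text
[322 268] [576. 132. 235.] [56 59 62] | [326 268] [570. 135. 233.] [58 62 65] | [329 268] [803. 288. 741.] [77 78 79] | [332 268] [562. 140. 234.] [54 54 57] | [322 270] [578. 135. 233.] [63 65 67] | [326 270] [573. 138. 234.] [66 67 70] | [329 270] [569. 141. 234.] [55 57 60] | [332 270] [565. 143. 234.] [55 56 59] | [322 272] [578. 136. 228.] [35 34 36] | [326 272] [575. 141. 234.] [67 68 72] | [329 272] [571. 143. 234.] [56 57 61] | [332 272] [567. 146. 234.] [47 45 47] | [322 274] [576. 136. 220.] [40 29 31] | [326 274] [576. 143. 231.] [39 37 37] | [329 274] [573. 146. 233.] [45 46 46] | [332 274] [562. 144. 219.] [65 55 52] | [322 276] [571. 134. 202.] [46 33 30] | [326 276] [576. 144. 226.] [37 33 34] | [329 276] [572. 147. 227.] [31 26 27] | [332 276] [465.  89.   2.] [116  91  72] | [322 278] [570. 135. 196.] [52 39 34] | [326 278] [574. 144. 217.] [46 31 28] | [329 278] [570. 147. 217.] [52 39 33] | [332 278] [468.  92.   2.] [116  93  73] | [322 280] [491.  84.   2.] [111  87  69] | [326 280] [569. 143. 200.] [48 29 26] | [329 280] [565. 145. 201.] [70 61 59] | [332 280] [476.  99.  12.] [167 159 161] | [322 282] [493.  88.   1.] [118  93  77] | [326 282] [568. 144. 194.] [67 51 44] | [329 282] [483.  98.   7.] [101  93  95] | [332 282] [478. 102.  10.] [181 176 179] | [322 284] [496.  92.   2.] [118  94  75] | [326 284] [489.  97.   2.] [118  93  74] | [329 284] [483. 100.   2.] [114  90  72] | [332 284] [480. 105.   9.] [126 118 117] | [322 286] [500.  96.   3.] [120  96  76] | [326 286] [491. 100.  -1.] [119  93  74] | [329 286] [486. 104.   2.] [112  89  71] | [332 286] [480. 107.   1.] [109  87  69] | [322 288] [502.  99.   2.] [118  95  74] | [326 288] [495. 104.   2.] [117  94  74] | [329 288] [489. 108.   3.] [117  93  75] | [332 288] [483. 111.   2.] [112  89  70] | [[325.79198616 267.73459134]
 [328.40972902 260.83606725]]
```

jog_arm --steps '[{"dp":[0,0,0],"turn":[0,0,0],"claw":0.85},{"dp":[0,0,0],"turn":[0,0,0],"claw":0.85},{"dp":[0,0,0],"turn":[0.001,-0.003,0],"claw":0.85},{"dp":[0,0,-0.5],"turn":[0.001,-0.003,0],"claw":0.85},{"dp":[0,0,-0.5],"turn":[0.001,-0.003,0],"claw":0.85}]'

```text
t: 5.03
ee_pos: [496.4, 89.2, 37.8]
orientation: [-1.553, -0.249, 0.242]
ft_force: [-2.2, -0.4, -0.8]
width: 47.2
```

```bash
python3 - <<'E'
from h import *
d=grab('wrist','w5');o=d['obs'];print(o['t'],o['ee_pos'],o['ft_force'],o['width'],R.from_rotvec(o['orientation']).as_matrix().round(3).tolist())
link(d,(215,120,300,285))
E
```

```text
5.0333 [496.43707243  89.19223283  37.79028521] [-2.17280888 -0.40878563 -0.805346  ] 47.22667802012677 [[0.951, 0.004, -0.308], [0.308, 0.005, 0.951], [0.006, -1.0, 0.003]]
[271 199  17  82 905]
7 ((529.1222534179688, 68.0068130493164), (11.485000610351562, 72.71488189697266), 15.860209465026855)
[ 8.360351    9.56355576 10.41447895 11.0733408  11.83439541]
```

View pics/w5.png

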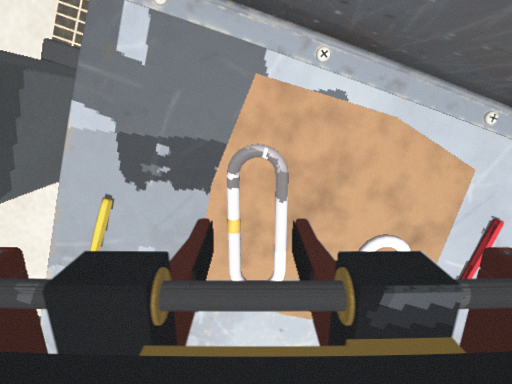

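jog_arm --steps '[{"dp":[0.06,0.01,0],"turn":[0,-0.002,0],"claw":0.85},{"dp":[0.06,0.01,0],"turn":[0,-0.002,0],"claw":0.85},{"dp":[0.06,0.01,0],"turn":[0,-0.002,0],"claw":0.85},{"dp":[0.06,0.01,0],"turn":[0,-0.002,0],"claw":0.85},{"dp":[0.06,0.01,-0.2],"turn":[0,-0.002,0],"claw":0.85},{"dp":[0.06,0.01,-0.4],"turn":[0,-0.002,0],"claw":0.85},{"dp":[0.06,0.01,-0.6],"turn":[0,-0.002,0],"claw":0.85},{"dp":[0.06,0.01,-0.6],"turn":[0,-0.002,0],"claw":0.85},{"dp":[0.06,0.01,-0.6],"turn":[0,-0.002,0],"claw":0.85}]'

```text
t: 5.83
ee_pos: [501.7, 90.1, -7.7]
orientation: [-1.554, -0.255, 0.237]
ft_force: [0.3, 0.3, 0.8]
width: 74.8
```

```bash
python3 - <<'E'
from h import *
d=grab('wrist','w6');o=d['obs'];print(o['t'],o['ee_pos'],o['ft_force'],o['width'],R.from_rotvec(o['orientation']).as_matrix().round(3).tolist())
Rm=R.from_rotvec(d['obs']['orientation']).as_matrix()
for px in [(250,200),(250,230),(310,190)]: print(cloud(d,np.array([px]))[0].round(1))
E
```

```text
5.8333 [501.73087665  90.09562934  -7.73513583] [0.28182634 0.25990408 0.82036226] 74.77454352616449 [[0.951, 0.011, -0.308], [0.308, 0.005, 0.951], [0.012, -1.0, 0.001]]
[4.960e+02 1.064e+02 2.000e-01]
[ 5.025e+02  8.630e+01 -1.000e-01]
[530.7 124.8   0.7]
```

View pics/w6.png

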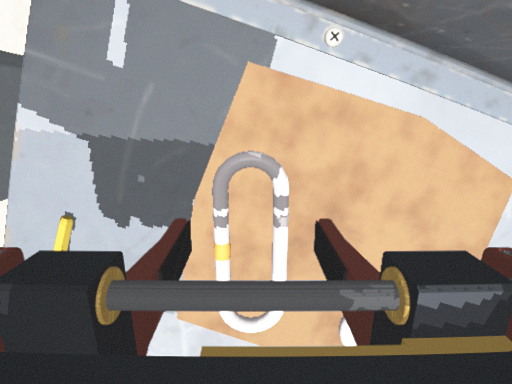

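jog_arm --steps '[{"dp":[0,0,-0.1],"turn":[-0.0012,0.0036,0],"claw":0.85},{"dp":[0,0,-0.2],"turn":[-0.0012,0.0036,0],"claw":0.85},{"dp":[0,0,-0.2],"turn":[-0.0012,0.0036,0],"claw":0.85},{"dp":[0,0,-0.2],"turn":[-0.0012,0.0036,0],"claw":0.85}]'

```text
t: 6.22
ee_pos: [502.1, 90.2, -23.5]
orientation: [-1.556, -0.246, 0.245]
ft_force: [-0.1, -0.5, -0.4]
width: 74.7
```

```bash
python3 - <<'E'
from h import *
o=ctrl.get_obs();print(o['t'],o['ee_pos'],o['ft_force'],R.from_rotvec(o['orientation']).as_matrix().round(3).tolist())
E
```

```text
6.2167 [502.0691887   90.16660216 -23.51733763] [-0.07210477 -0.51741569 -0.39258772] [[0.951, 0.0, -0.308], [0.308, 0.001, 0.951], [0.0, -1.0, 0.001]]
```

jog_arm --steps '[{"dp":[0,0,-0.03],"turn":[0,0,0],"claw":0.85},{"dp":[0,0,-0.03],"turn":[0,0,0],"claw":0.85},{"dp":[0,0,-0.03],"turn":[0,0,0],"claw":0.85}]'

```text
t: 6.47
ee_pos: [502.4, 90.2, -24.9]
orientation: [-1.556, -0.246, 0.245]
ft_force: [-3.2, -0.3, 12.8]
width: 74.1
```

jog_arm --steps '[{"dp":[0,0,0],"turn":[0,0,0],"claw":0.5},{"dp":[0,0,0],"turn":[0,0,0],"claw":0.4},{"dp":[0,0,0],"turn":[0,0,0],"claw":0.4},{"dp":[0,0,0],"turn":[0,0,0],"claw":0.4},{"dp":[0,0,0],"turn":[0,0,0],"claw":0.4},{"dp":[0,0,0],"turn":[0,0,0],"claw":0.4}]'

```text
t: 6.97
ee_pos: [502.1, 90.2, -24.8]
orientation: [-1.556, -0.246, 0.245]
ft_force: [-1.6, -0.4, 6.3]
width: 47.0
```

jog_arm --steps '[{"dp":[0,0,0.2],"turn":[0,0,0],"claw":0.3},{"dp":[0,0,0.5],"turn":[0,0,0],"claw":0.3},{"dp":[0,0,0.8],"turn":[0,0,0],"claw":0.3},{"dp":[0,0,1],"turn":[0,0,0],"claw":0.3},{"dp":[0,0,1],"turn":[0,0,0],"claw":0.3},{"dp":[0,0,1],"turn":[0,0,0],"claw":0.3}]'

```text
t: 7.47
ee_pos: [502.5, 90.2, 55.3]
orientation: [-1.556, -0.247, 0.244]
ft_force: [-0.1, 0.4, -2.1]
width: 46.9
```

```bash
python3 - <<'E'
from h import *
d=grab('wrist','w7');grab('side','side2');grab('top','top2');o=d['obs'];print(o['t'],o['ee_pos'],o['ft_force'],o['width'],R.from_rotvec(o['orientation']).as_matrix().round(3).tolist())
s=load('side2');a=cv2.resize(s['img'][140:340,200:400],None,fx=3,fy=3,interpolation=cv2.INTER_CUBIC);cv2.imwrite('pics/s2z.png',a[:,:,::-1])
E
```

```text
7.4667 [502.51600473  90.23533365  55.32823783] [-0.13032676  0.43859103 -2.05320654] 46.88783475264966 [[0.951, 0.002, -0.308], [0.308, 0.001, 0.951], [0.002, -1.0, 0.001]]
```

View pics/w7.png

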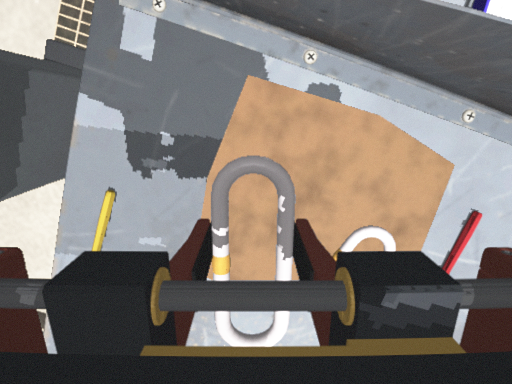

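View pics/s2z.png

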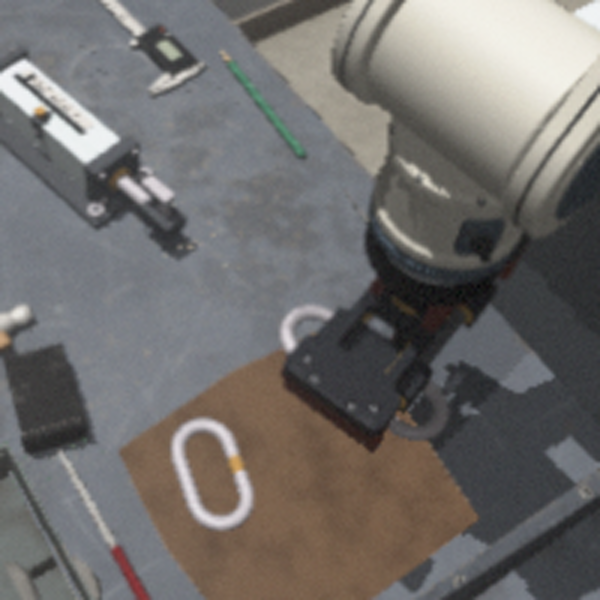

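```bash
cat >> h.py <<'E'
def tool(d,px):
    c=cloud(d,px); return (c-d['obs']['ee_pos'])@R.from_rotvec(d['obs']['orientation']).as_matrix()
E
python3 - <<'E'
from h import *
d=load('w7')
px=np.array([(250,161),(254,165),(258,168),(255,172),(219,200),(288,200),(222,240),(285,240),(250,339),(245,341),(255,342),(252,345)])
for p,t,w in zip(px,tool(d,px),cloud(d,px)): print(p,t.round(1),w.round(1))
E
```

```text
[250 161] [ -0.1 -35.7  47.6] [487.7 135.4  91.1]
[254 165] [  2.  -35.9  45.5] [490.4 134.   91.2]
[258 168] [  4.1 -35.   43.7] [493.  133.   90.4]
[255 172] [  2.6 -32.9  41.1] [492.3 130.   88.3]
[219 200] [-17.1 -36.4  26.1] [478.1 109.7  91.7]
[288 200] [ 20.8 -35.7  25.9] [514.2 121.2  91.1]
[222 240] [-16.3 -35.1   1.6] [486.5  86.7  90.4]
[285 240] [ 19.9 -35.9   2. ] [520.7  98.2  91.2]
[250 339] [ -0.3 -32.1 -70.8] [524.   22.8  87.4]
[245 341] [ -3.5 -34.4 -70.3] [520.8  22.2  89.6]
[255 342] [  3.  -34.5 -71. ] [527.2  23.5  89.7]
[252 345] [  1.  -35.3 -72.6] [525.8  21.4  90.6]
```

jog_arm --steps '[{"dp":[0.1,-0.4,0.05],"turn":[0,0,-0.015],"claw":0.3},{"dp":[0.1,-0.8,0.05],"turn":[0,0,-0.015],"claw":0.3},{"dp":[0.1,-0.8,0.05],"turn":[0,0,-0.015],"claw":0.3}]'

```text
t: 7.87
ee_pos: [508.4, 22.6, 56.5]
orientation: [-1.56, -0.204, 0.21]
ft_force: [0.1, -1.1, -2.0]
width: 46.9
```

jog_arm --steps '[{"dp":[0.1,-0.4,0.05],"turn":[0,0,-0.015],"claw":0.3},{"dp":[0.1,-0.8,0.05],"turn":[0,0,-0.015],"claw":0.3},{"dp":[0.1,-0.8,0.05],"turn":[0,0,-0.015],"claw":0.3},{"dp":[0.1,-0.8,0.05],"turn":[0,0,-0.015],"claw":0.3}]'

```text
t: 8.2
ee_pos: [515.6, -42.5, 59.3]
orientation: [-1.563, -0.163, 0.173]
ft_force: [-0.4, 0.2, -1.9]
width: 46.9
```

```bash
python3 - <<'E'
from h import *
o=ctrl.get_obs();print(o['t'],o['ee_pos'],o['ft_force'],o['width'],R.from_rotvec(o['orientation']).as_matrix().round(3).tolist())
E
```

```text
8.2 [515.61118238 -42.45422194  59.3030036 ] [-0.35622193  0.22111728 -1.87648126] 46.89332817054277 [[0.977, -0.006, -0.212], [0.212, 0.001, 0.977], [-0.006, -1.0, 0.002]]
```

jog_arm --steps '[{"dp":[0.12,-0.4,0.05],"turn":[0.0005,-0.002,0],"claw":0.3},{"dp":[0.12,-0.72,0.05],"turn":[0.0005,-0.002,0],"claw":0.3},{"dp":[0.12,-0.72,0.05],"turn":[0.0005,-0.002,0],"claw":0.3},{"dp":[0.12,-0.72,0.05],"turn":[0.0005,-0.002,0],"claw":0.3}]'

```text
t: 8.53
ee_pos: [524.6, -99.7, 62.5]
orientation: [-1.561, -0.166, 0.168]
ft_force: [0.2, 0.0, -1.8]
width: 47.0
```

```bash
python3 - <<'E'
from h import *
d=grab('wrist','w8');grab('side','side3');grab('top','top3');o=d['obs'];print(o['t'],o['ee_pos'],o['ft_force'],o['width'],R.from_rotvec(o['orientation']).as_matrix().round(3).tolist())
s=load('side3');a=cv2.resize(s['img'][120:270,140:320],None,fx=4,fy=4,interpolation=cv2.INTER_CUBIC);cv2.imwrite('pics/s3z.png',a[:,:,::-1])
s=load('top3');a=cv2.resize(s['img'][150:250,200:350],None,fx=5,fy=5,interpolation=cv2.INTER_CUBIC);cv2.imwrite('pics/t3z.png',a[:,:,::-1])
E
```

```text
8.5333 [524.59049178 -99.74598779  62.47727088] [ 0.17544511  0.04599583 -1.7964189 ] 46.99100455952641 [[0.977, -0.002, -0.211], [0.211, 0.003, 0.977], [-0.001, -1.0, 0.003]]
```

View pics/w8.png

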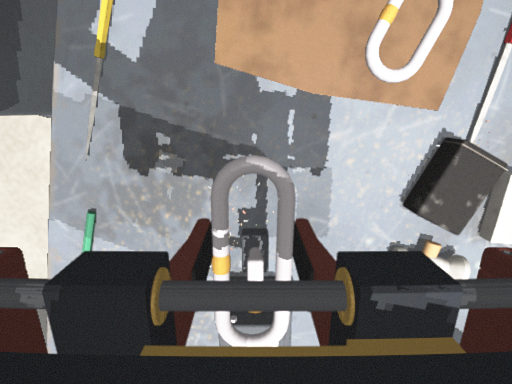

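View pics/s3z.png

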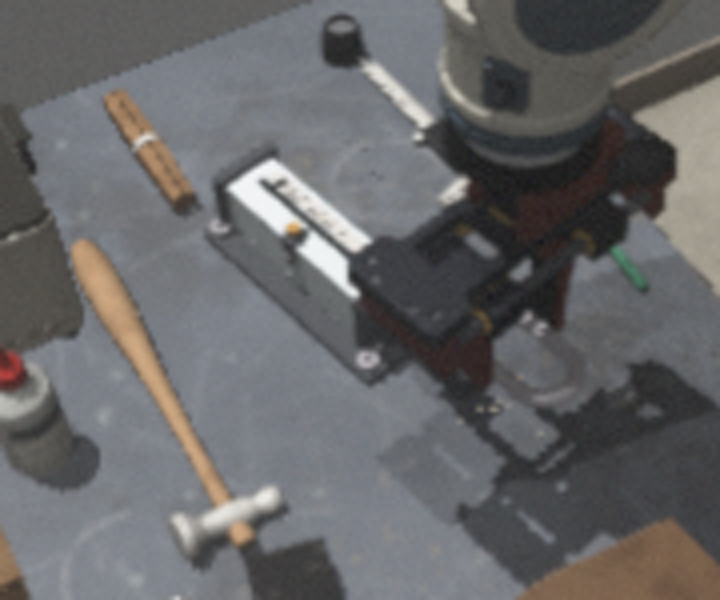

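View pics/t3z.png

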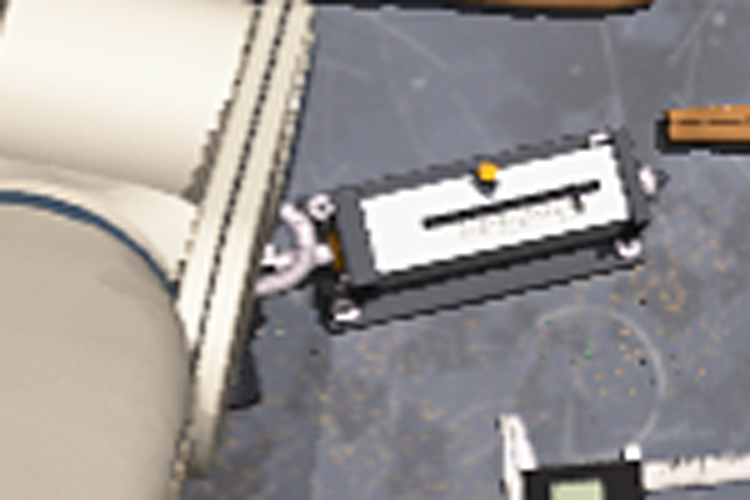

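```bash
python3 - <<'E'
from h import *
d=load('w8')
a=cv2.resize(d['img'][225:355,205:305],None,fx=5,fy=5,interpolation=cv2.INTER_CUBIC);cv2.imwrite('pics/w8z.png',a[:,:,::-1])
post=np.array([535.1,-136.4]);u=np.array([.215,-.977]);v=np.array([.977,.215])
for n,px in {'bill':[(255,252),(255,262),(255,274),(248,262),(262,262)],'bar':[(222,240),(285,240),(252,345),(250,161)],'x':[(254,312),(254,318),(254,325)]}.items():
    for p in px:
        w=cloud(d,np.array([p]))[0]; print(n,p,w.round(1),'hook-x %.1f y %.1f'%((w[:2]-post)@u,(w[:2]-post)@v))
E
```

```text
bill (255, 252) [ 534.5 -130.1   47.2] hook-x -6.3 y 0.8
bill (255, 262) [ 534.3 -129.7   63.5] hook-x -6.7 y 0.6
bill (255, 274) [ 536.5 -139.8   62.5] hook-x 3.6 y 0.6
bill (248, 262) [ 529.3 -130.8   63.6] hook-x -6.8 y -4.4
bill (262, 262) [ 539.4 -129.3   62.3] hook-x -6.0 y 5.7
bar (222, 240) [ 508.3 -101.5   97.9] hook-x -39.9 y -18.7
bar (285, 240) [543.6 -93.8  97.9] hook-x -39.8 y 17.5
bar (252, 345) [ 540.9 -170.6   97.5] hook-x 34.7 y -1.7
bar (250, 161) [514.4 -53.2  99. ] hook-x -85.8 y -2.4
x (254, 312) [ 546.5 -188.4   41.2] hook-x 53.2 y -0.0
x (254, 318) [ 547.  -190.7   45.9] hook-x 55.6 y -0.0
x (254, 325) [ 546.8 -190.2   54.7] hook-x 55.1 y -0.1
```

View pics/w8z.png

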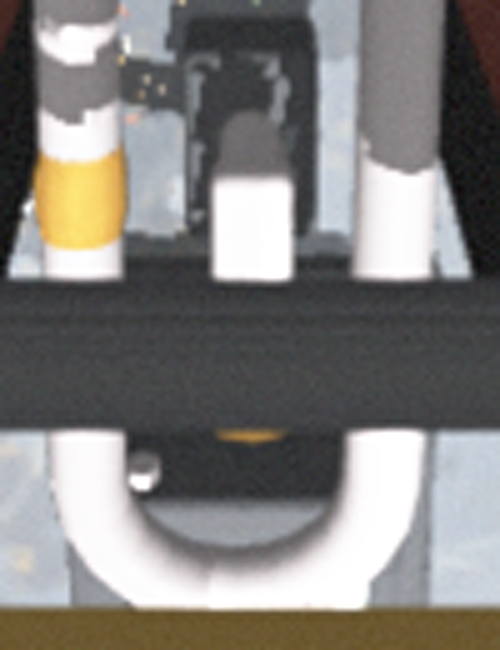

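jog_arm --steps '[{"dp":[0.01,0.0,-0.15],"turn":[0,0,0],"claw":0.3},{"dp":[0.01,0,-0.3],"turn":[0,0,0],"claw":0.3},{"dp":[0.01,0,-0.4],"turn":[0,0,0],"claw":0.3},{"dp":[0.01,0,-0.5],"turn":[0,0,0],"claw":0.3},{"dp":[0.01,0,-0.56],"turn":[0,0,0],"claw":0.3},{"dp":[0.01,0,-0.56],"turn":[0,0,0],"claw":0.3},{"dp":[0.01,0,-0.56],"turn":[0,0,0],"claw":0.3}]'

```text
t: 9.27
ee_pos: [525.1, -98.6, 17.5]
orientation: [-1.561, -0.167, 0.17]
ft_force: [-0.0, 0.3, -1.3]
width: 47.1
```

```bash
python3 - <<'E'
from h import *
d=grab('wrist','w9');o=d['obs'];print(o['t'],o['ee_pos'],o['ft_force'],o['width'],R.from_rotvec(o['orientation']).as_matrix().round(3).tolist())
a=cv2.resize(d['img'][150:355,190:320],None,fx=4,fy=4,interpolation=cv2.INTER_CUBIC)[:600*2];cv2.imwrite('pics/w9z.png',cv2.resize(a,None,fx=.73,fy=.73)[:,:,::-1])
post=np.array([535.1,-136.4]);u=np.array([.215,-.977]);v=np.array([.977,.215])
for n,px in {'bill':[(255,252),(255,262),(255,274),(248,262),(262,262)],'bar':[(222,240),(285,240),(252,345),(250,161)]}.items():
    for p in px:
        w=cloud(d,np.array([p]))[0]; print(n,p,w.round(1),'hook-x %.1f y %.1f'%((w[:2]-post)@u,(w[:2]-post)@v))
E
```

```text
9.2667 [525.06934057 -98.58714295  17.46220939] [-0.03648221  0.27839144 -1.32275062] 47.12141483078289 [[0.977, -0.002, -0.213], [0.213, 0.003, 0.977], [-0.002, -1.0, 0.003]]
bill (255, 252) [ 535.4 -130.5   -0.9] hook-x -5.7 y 1.6
bill (255, 262) [ 532.9 -120.5   33.5] hook-x -16.1 y 1.3
bill (255, 274) [ 534.2 -126.7   37.7] hook-x -9.6 y 1.2
bill (248, 262) [ 528.4 -121.8   32.8] hook-x -15.7 y -3.4
bill (262, 262) [ 537.6 -120.    32.4] hook-x -15.5 y 5.9
bar (222, 240) [ 508.8 -100.3   53. ] hook-x -41.0 y -17.9
bar (285, 240) [544.  -92.4  53.3] hook-x -41.1 y 18.2
bar (252, 345) [ 541.8 -170.4   51.4] hook-x 34.7 y -0.7
bar (250, 161) [514.8 -52.2  52.9] hook-x -86.6 y -1.7
```

View pics/w9z.png

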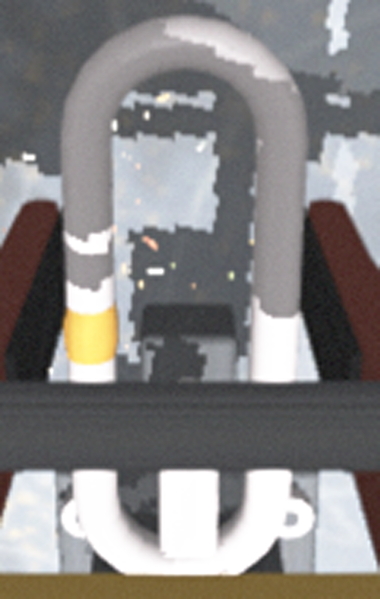

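jog_arm --steps '[{"dp":[-0.03,0.15,0],"turn":[0,0,0],"claw":0.3},{"dp":[-0.055,0.25,0],"turn":[0,0,0],"claw":0.3},{"dp":[-0.055,0.25,0],"turn":[0,0,0],"claw":0.3},{"dp":[-0.055,0.25,0],"turn":[0,0,0],"claw":0.3}]'

```text
t: 9.65
ee_pos: [521.0, -77.9, 18.2]
orientation: [-1.561, -0.169, 0.17]
ft_force: [0.4, -0.5, -1.9]
width: 47.4
```

jog_arm --steps '[{"dp":[-0.014,0.06,0],"turn":[0,0,0],"claw":0.3},{"dp":[-0.028,0.12,0],"turn":[0,0,0],"claw":0.3},{"dp":[-0.028,0.12,0],"turn":[0,0,0],"claw":0.3}]'

```text
t: 9.9
ee_pos: [519.1, -68.1, 18.5]
orientation: [-1.562, -0.171, 0.17]
ft_force: [1.0, -4.6, -1.8]
width: 47.6
```

```bash
cat > ptr.py <<'E'
from h import *
import sys
n=sys.argv[1]
t=grab('top','top_'+n); o=t['obs']; print(o['t'],o['ee_pos'],o['ft_force'],o['width'])
a=cv2.resize(t['img'][165:215,270:340],None,fx=10,fy=10,interpolation=cv2.INTER_CUBIC);cv2.imwrite(f'pics/tp_{n}.png',a[:,:,::-1])
g=t['img'].astype(float).mean(2)
# profile beside slot on the scale side: along tester axis at lateral offsets
u=np.array([.216,-.976]); v=np.array([.976,.216]); c0=np.array([566.3,-277.6]) # slot midpoint
s=np.arange(-50,50,.5)
for lat in (-6,-5,-4,):
    P=np.c_[c0+s[:,None]*u+lat*v, np.full(len(s),53.)]; q=proj(t,P).astype(np.float32)
    pr=cv2.remap(g.astype(np.float32),q[:,:1],q[:,1:],cv2.INTER_LINEAR).ravel(); k=np.argmin(pr); w=np.clip(np.median(pr)-pr-25,0,None); w[abs(s-s[k])>6]=0
    print(lat,'min at',s[k],'centroid',(w*s).sum()/max(w.sum(),1e-9),pr.min())
E
python3 - <<'E'
from h import *
d=load('w1')
for z in (53,54.5):
  P=onz(d,cz([(140,484),(222,250),(188,40),(181,546)],6.4,(225,190)),z)[:,:2]; print(z,((P-[566.3,-277.6])@np.array([[.216,.976],[-.976,.216]])).round(1).tolist())
E
python3 ptr.py a
python3 - <<'E'
from h import *
d=grab('wrist','w10')
a=cv2.resize(d['img'][150:355,190:320],None,fx=3,fy=3,interpolation=cv2.INTER_CUBIC)[:600];cv2.imwrite('pics/w10z.png',a[:,:,::-1])
E
```

```text
53 [[32.7, -7.3], [-11.0, 6.1], [-47.3, -0.1], [44.7, -0.0]]
54.5 [[31.9, -7.2], [-11.6, 6.0], [-47.8, -0.1], [43.8, -0.0]]
9.9 [519.14350905 -68.05805808  18.49682572] [ 0.98713413 -4.57321188 -1.8091165 ] 47.613596517766965
-6 min at 27.0 centroid 27.185797243478316 100.92579
-5 min at 27.0 centroid 26.82631483260074 55.16146
-4 min at 27.0 centroid 25.56242743699117 55.534508
```

View pics/tp_a.png

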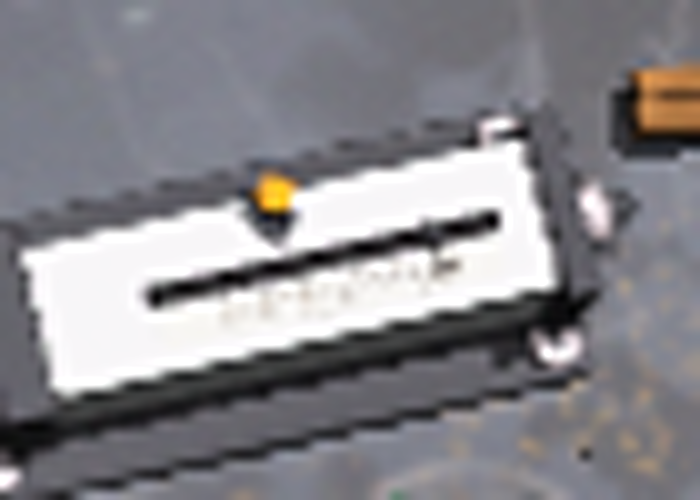

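View pics/w10z.png

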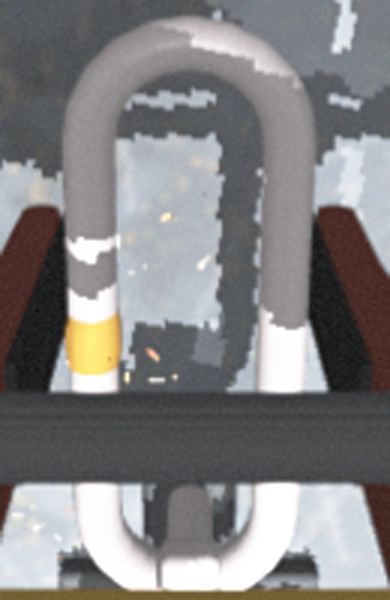

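```bash
cat > prof.py <<'E'
from h import *
import sys
u=np.array([.216,-.976]); v=np.array([.976,.216]); c0=np.array([566.3,-277.6])
s=np.arange(-50,50,.5)
for n in sys.argv[1:]:
    t=load(n); g=t['img'].astype(np.float32).mean(2); out=[]
    def line(lat,z):
        P=np.c_[c0+s[:,None]*u+lat*v, np.full(len(s),z)]; q=proj(t,P).astype(np.float32)
        return cv2.remap(g,q[:,:1],q[:,1:],cv2.INTER_LINEAR).ravel()
    pr=np.mean([line(l,54) for l in (-6.5,-6,-5.5,-5)],0); w=np.clip(np.median(pr)-pr-30,0,None); k=np.argmax(w); w[abs(s-s[k])>5]=0
    p=(w*s).sum()/w.sum()
    mk=[]
    for l in (4,5,6,7,8):
        pr=line(l,52); w=np.clip(np.median(pr)-pr-30,0,None); k=np.argmax(w*(abs(s+11)<10)); w[abs(s-s[k])>8]=0; mk.append(round(float((w*s).sum()/max(w.sum(),1)),1))
    print(n,'pointer',p.round(2),'mark',mk)
E
python3 prof.py top0 top3 top_a
python3 - <<'E'
from h import *
t=load('top3');u=np.array([.216,-.976]); v=np.array([.976,.216]); c0=np.array([566.3,-277.6])
for z in (51,53):
  P=onz(load('top_a'),cz([(278,243)],10,(270,165)),z)[:,:2]-c0; print(P@u,P@v)
E
```

```text
top0 pointer 31.28 mark [-11.8, -11.1, -11.2, -11.3, -11.0]
top3 pointer 31.13 mark [-11.2, -11.0, -11.1, -11.2, -10.9]
top_a pointer 26.83 mark [-11.2, -10.9, -11.1, -11.2, -11.0]
[-11.15749742] [4.90537954]
[-11.4819418] [4.50672788]
```

jog_arm --steps '[{"dp":[-0.016,0.07,-0.005],"turn":[0,0,0],"claw":0.3},{"dp":[-0.032,0.15,-0.005],"turn":[0,0,0],"claw":0.3},{"dp":[-0.048,0.22,-0.005],"turn":[0,0,0],"claw":0.3},{"dp":[-0.065,0.29,-0.005],"turn":[0,0,0],"claw":0.3},{"dp":[-0.065,0.29,-0.005],"turn":[0,0,0],"claw":0.3},{"dp":[-0.065,0.29,-0.005],"turn":[0,0,0],"claw":0.3}]'

```text
t: 10.5
ee_pos: [514.9, -46.3, 18.3]
orientation: [-1.563, -0.172, 0.169]
ft_force: [1.6, -10.9, -1.5]
width: 47.2
```

```bash
python3 ptr.py b; python3 prof.py top_b
```

```text
10.5 [514.92066138 -46.25763164  18.30112624] [  1.59366767 -10.87937321  -1.52082653] 47.168489823722076
-6 min at 5.5 centroid 4.725730424022965 62.279945
-5 min at 3.5 centroid 4.331052786579131 44.284504
-4 min at 3.5 centroid 3.675863679161318 42.208332
top_b pointer 4.43 mark [-11.2, -10.9, -11.1, -11.2, -11.0]
```

View pics/tp_b.png

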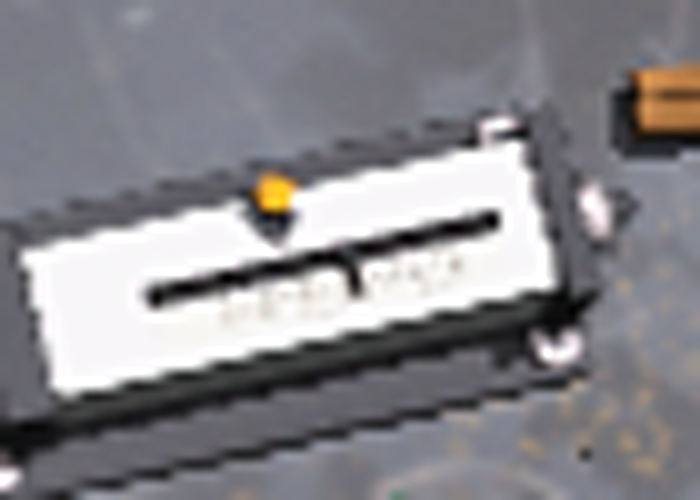

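jog_arm --steps '[{"dp":[-0.015,0.06,0],"turn":[0,0,0],"claw":0.3},{"dp":[-0.025,0.11,0],"turn":[0,0,0],"claw":0.3},{"dp":[-0.035,0.155,0],"turn":[0,0,0],"claw":0.3},{"dp":[-0.035,0.155,0],"turn":[0,0,0],"claw":0.3},{"dp":[-0.035,0.155,0],"turn":[0,0,0],"claw":0.3}]'

```text
t: 10.97
ee_pos: [512.7, -35.4, 18.4]
orientation: [-1.565, -0.173, 0.169]
ft_force: [0.8, -13.1, -2.5]
width: 47.1
```

```bash
python3 ptr.py c; python3 prof.py top_c
```

```text
10.9667 [512.7078688  -35.43399311  18.42993796] [  0.8449639  -13.13171747  -2.48179718] 47.116294573245895
-6 min at -5.5 centroid -6.100696968412407 68.38281
-5 min at -7.0 centroid -6.52196947964679 30.666666
-4 min at -7.5 centroid -7.500397971620412 45.485023
top_c pointer -6.41 mark [-11.0, -10.9, -11.1, -11.2, -11.0]
```

jog_arm --steps '[{"dp":[-0.006,0.027,0],"turn":[0,0,0],"claw":0.3},{"dp":[-0.013,0.056,0],"turn":[0,0,0],"claw":0.3},{"dp":[-0.013,0.056,0],"turn":[0,0,0],"claw":0.3},{"dp":[-0.013,0.056,0],"turn":[0,0,0],"claw":0.3},{"dp":[-0.013,0.056,0],"turn":[0,0,0],"claw":0.3},{"dp":[-0.013,0.056,0],"turn":[0,0,0],"claw":0.3}]'

```text
t: 11.52
ee_pos: [512.2, -32.8, 18.5]
orientation: [-1.567, -0.173, 0.168]
ft_force: [1.2, -14.2, -2.6]
width: 47.1
```

```bash
python3 ptr.py d; python3 prof.py top_d; python3 - <<'E'
from h import *
d=grab('wrist','w11');grab('side','side4');o=d['obs'];print(o['t'],o['ee_pos'],o['ft_force'],o['width'],R.from_rotvec(o['orientation']).as_matrix().round(3).tolist())
a=cv2.resize(d['img'][150:355,190:320],None,fx=3,fy=3,interpolation=cv2.INTER_CUBIC)[:600];cv2.imwrite('pics/w11z.png',a[:,:,::-1])
px=np.array([(250,161),(254,165),(219,200),(288,200),(222,240),(285,240),(235,338),(275,335)])
for p,t,w in zip(px,tool(d,px),cloud(d,px)): print(p,t.round(1),w.round(1))
s=load('side4');a=cv2.resize(s['img'][120:270,140:320],None,fx=4,fy=4,interpolation=cv2.INTER_CUBIC);cv2.imwrite('pics/s4z.png',a[:,:,::-1])
E
```

```text
11.5167 [512.17903713 -32.76729057  18.54064895] [  1.18773874 -14.20252321  -2.55239575] 47.068463003080865
-6 min at -9.5 centroid -9.365845874467626 68.48894
-5 min at -9.5 centroid -9.8008873493294 45.916668
-4 min at -10.5 centroid -10.611978636634033 38.875
top_d pointer -9.68 mark [-11.0, -10.9, -11.1, -11.2, -11.0]
11.5667 [512.16041593 -32.75620154  18.52202751] [  1.36470822 -12.74208203  -2.40613775] 47.100575898673476 [[0.976, 0.003, -0.216], [0.216, -0.003, 0.976], [0.003, -1.0, -0.003]]
[250 161] [ -0.2 -35.6  47.7] [501.6  13.8  54. ]
[254 165] [  1.9 -35.8  45.5] [504.1  12.2  54.2]
[219 200] [-17.1 -36.9  26.4] [489.6 -10.6  55.3]
[288 200] [ 20.7 -36.   26.1] [526.6  -2.7  54.5]
[222 240] [-16.4 -34.8   1.6] [495.7 -34.6  53.3]
[285 240] [ 19.9 -35.5   2. ] [531.  -26.5  54.1]
[235 338] [-10.  -34.6 -67.6] [ 516.9 -100.9   53.3]
[275 335] [ 15.8 -34.4 -65.5] [541.6 -93.2  53.1]
```

View pics/tp_d.png

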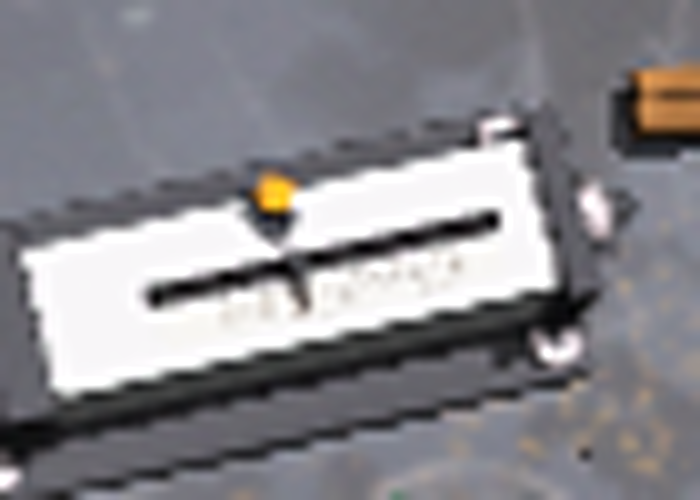

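View pics/w11z.png

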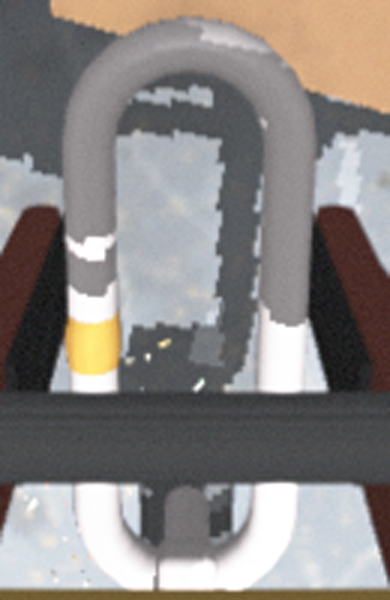

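View pics/s4z.png

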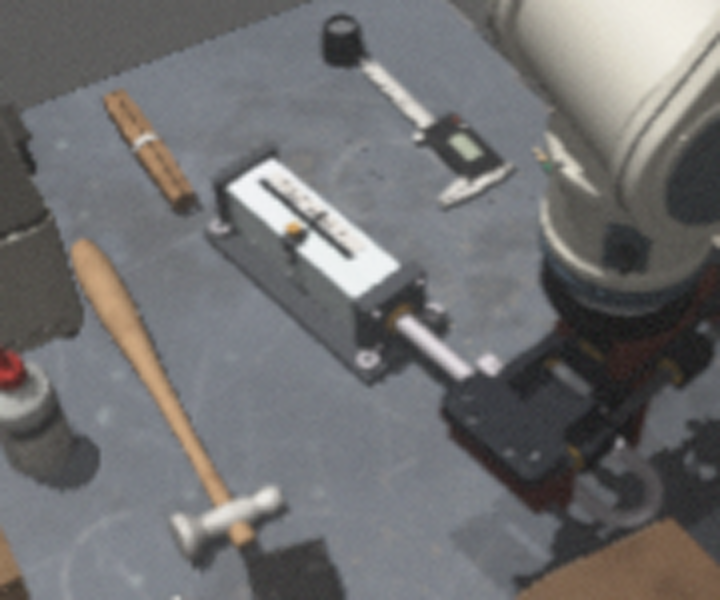

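```bash
python3 - <<'E'
from h import *
t=load('top_d');a=cv2.resize(t['img'][180:202,285:315],None,fx=20,fy=20,interpolation=cv2.INTER_NEAREST);cv2.imwrite('pics/tdz.png',a[:,:,::-1])
s=load('side4');a=cv2.resize(s['img'][158:190,195:240],None,fx=16,fy=16,interpolation=cv2.INTER_NEAREST);cv2.imwrite('pics/sdz.png',a[:,:,::-1])
E
```

```text
(no output)
```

View pics/tdz.png

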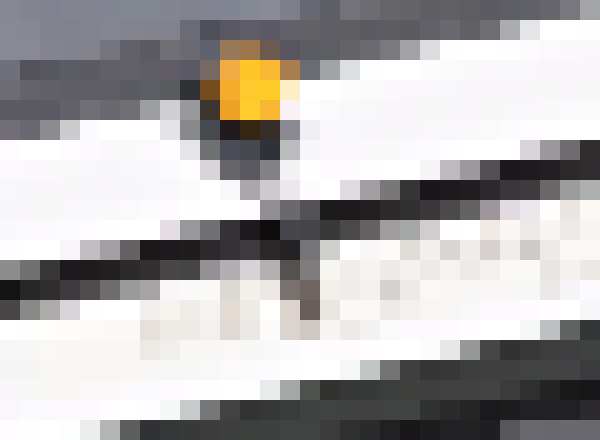

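View pics/sdz.png

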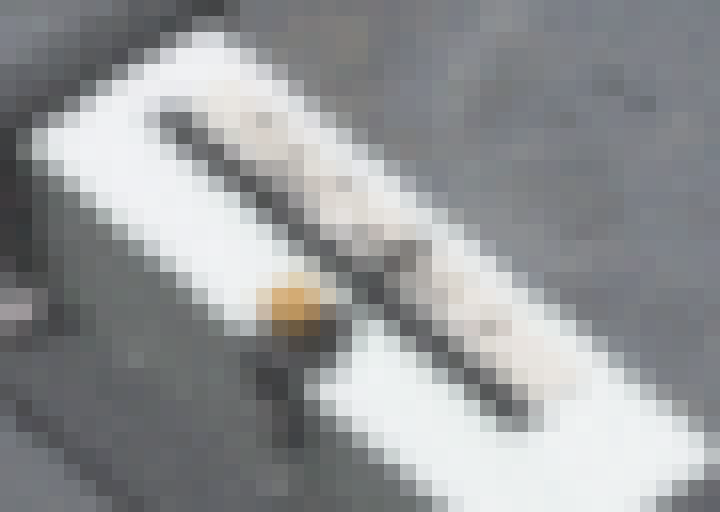

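jog_arm --steps '[{"dp":[-0.005,0.022,0],"turn":[0,0,0],"claw":0.3},{"dp":[-0.01,0.044,0],"turn":[0,0,0],"claw":0.3},{"dp":[-0.01,0.044,0],"turn":[0,0,0],"claw":0.3},{"dp":[-0.01,0.044,0],"turn":[0,0,0],"claw":0.3},{"dp":[-0.01,0.044,0],"turn":[0,0,0],"claw":0.3},{"dp":[-0.01,0.044,0],"turn":[0,0,0],"claw":0.3},{"dp":[-0.01,0.044,0],"turn":[0,0,0],"claw":0.3},{"dp":[-0.01,0.044,0],"turn":[0,0,0],"claw":0.3}]'

```text
t: 12.33
ee_pos: [511.8, -31.1, 18.6]
orientation: [-1.569, -0.174, 0.168]
ft_force: [1.2, -14.2, -2.7]
width: 47.1
```

```bash
python3 ptr.py e; python3 prof.py top_e; python3 - <<'E'
from h import *
t=load('top_e');a=cv2.resize(t['img'][180:202,285:315],None,fx=20,fy=20,interpolation=cv2.INTER_NEAREST);cv2.imwrite('pics/tez.png',a[:,:,::-1])
s=grab('side','side5');o=s['obs'];print(o['t'],o['ee_pos'],o['ft_force'],o['qvel'].round(4));a=cv2.resize(s['img'][158:190,195:240],None,fx=16,fy=16,interpolation=cv2.INTER_CUBIC);cv2.imwrite('pics/sez.png',a[:,:,::-1])
E
```

```text
12.3333 [511.84277179 -31.05970507  18.58384164] [  1.2126961  -14.23074473  -2.72213928] 47.09100433374888
-6 min at -10.0 centroid -9.985226838647828 49.15755
-5 min at -9.5 centroid -10.062145939132408 31.458334
-4 min at -9.5 centroid -10.418252740594573 34.84115
top_e pointer -10.19 mark [-11.2, -11.0, -11.1, -11.2, -11.0]
12.3833 [511.84511504 -31.03930822  18.59805922] [  0.74990255 -14.19686471  -2.62814041] [ 0.0012  0.0018 -0.0021 -0.0001 -0.0013 -0.001 ]
```

View pics/tez.png

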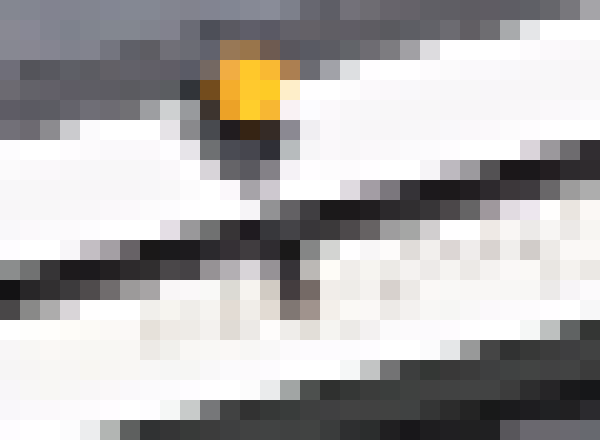

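View pics/sez.png

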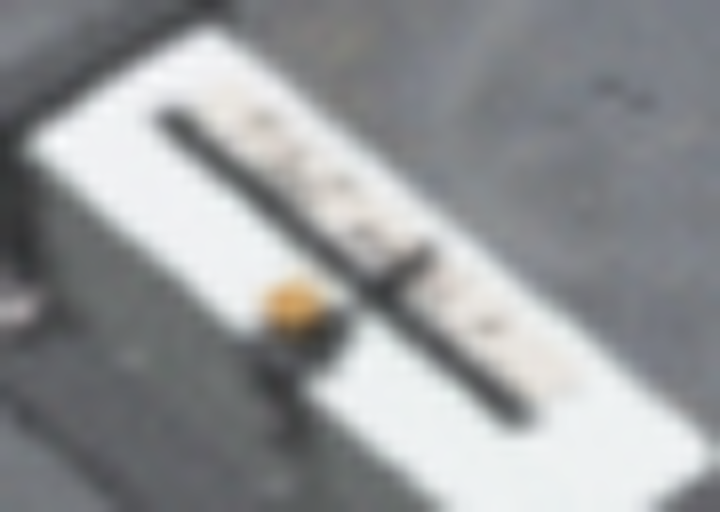

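```bash
python3 - <<'E'
from h import *
s=load('side5');u=np.array([.216,-.976]); v=np.array([.976,.216]); c0=np.array([566.3,-277.6])
g=s['img'].astype(np.float32).mean(2); S=np.arange(-50,50,.5)
for n in('side5','side4','side3','side0'):
  g=load(n)['img'].astype(np.float32).mean(2);out=[]
  for l in (-4,-5,-6,-7):
    q=proj(s,np.c_[c0+S[:,None]*u+l*v,np.full(200,54.)]).astype(np.float32);pr=cv2.remap(g,q[:,:1],q[:,1:],cv2.INTER_LINEAR).ravel()
    pr=pr-cv2.GaussianBlur(pr.reshape(-1,1),(1,61),20).ravel(); w=np.clip(-pr-8,0,None);w[:20]=0;w[-20:]=0;k=np.argmax(w);w[abs(S-S[k])>5]=0;out.append(round(float((w*S).sum()/max(w.sum(),1e-6)),1))
  print(n,out)
for P in [[*(c0-11.1*u+4*v),52],[*(c0-11.1*u+0*v),54],[*(c0-11.1*u-8*v),54]]: print((proj(s,[P])-[195,158]+.5)*16)
E
```

```text
side5 [-11.3, -11.2, -11.0, -10.9]
side4 [-8.5, -8.4, -8.4, -8.4]
side3 [32.0, 31.8, 31.9, 31.9]
side0 [32.1, 31.9, 32.0, 31.9]
[[358.51638998 311.93047849]]
[[376.73110713 290.84291781]]
[[414.7005617  265.15451539]]
```

```bash
python3 - <<'E'
from h import *
o=ctrl.get_obs();print(o['t'],o['ee_pos'],o['ft_force'],o['width'])
print(ctrl.close_job())
E
```

```text
12.4333 [511.85582919 -31.03119549  18.60569771] [  0.3834215  -13.37104031  -3.09448937] 46.99583917917242
the job is handed in; nothing more can be done
None
```

I picked up the longer link, put one end behind the hook's post and under its bill, and drew the drawbar out until the pointer stood on the set-mark. I handed the job in at t = 12.4 s with the arm still holding the pull. The interface gives no verdict.

**Last checks:**
- **Pull:** The wrist force was about 14 N. The spring figures give 14.1 N at 42.3 mm of travel, so this agrees.
- **Pointer against mark, side camera:** The pointer read on the mark, at −11.1 mm along the slot. The mark itself was measured from the top and wrist cameras.
- **Pointer against mark, top camera:** The pointer read about 1 mm short of the mark. This is a small disagreement with the side camera, but both readings are inside the 3 mm limit.
- **Arm travel:** From the first look with the link on the hook, the arm moved 37.9 mm, which is what the top camera had said was needed. So the link does not seem to have slipped.
- **Link:** It was level in the jaws at about 47 mm opening, with its underside at about z 44 mm. The fingers were well in front of the hook block.
- **Other things:** I saw no sign in the pictures that the short link or anything else on the bench had moved, but I did not measure their final positions.

**What went wrong on the way:** The first grasp closed above the link without touching it. The fingertips sit about 27–30 mm higher than the reported tool position. The wrist camera's depth readings showed this, and a light touch on the leather (12.8 N) confirmed it. I went down by that much more and the second grasp held.

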